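Try two bushings on the inclined plug gauge and sort them

ROBOT

A 7-joint arm with a two-finger parallel gripper is mounted at the origin on the work surface. World frame = base frame: x ahead of the robot, y to its left, z up, the work surface at z = 0. Lengths are in m, angles in rad, forces in N, time in s.
With the tool pointing down it reaches from about 0.35 to 0.9 m from the base axis. Payload 19.9 kg.
Tool frame: the origin (TCP) lies between the finger pads; the fingertips stand 17 mm ahead of it and the grasp point (between the pads) lies 2 mm behind it (tip_extent is the distance from the TCP to the fingertips, in m); z points along the fingers, y is the line along which they close (so a half turn about z gives the same grasp; the last joint's range is limited). The gripper opens to 94 mm and grips with 3 to 60 N. Pads are 16 mm wide; open, the fingers measure 119 mm over their backs; the gripper's body (75 mm by 177 mm) begins 78 mm behind the grasp point.
Start: joints at [-1.313, 0.417, -0.01, 1.614, 0.005, 1.111, -0.053], TCP at [0.184, 0.597, 0.222] pointing down, gripper open.
Joint ranges: [-2.81, 2.81], [-0.39, 2.02], [-1.27, 1.25], [0.06, 2.57], [-1.19, 4.33], [0.19, 2], [-2.82, 2.82]. Speed limits (rad/s): [1.89, 1.89, 2.39, 2.39, 3.01, 3.01, 3.01].

INTERFACE

Orientations are given as a rotation vector (axis times angle).
In Python, from workcell import * gives the robot as it stands.
- The arm moves only by the tool carry_out, never from a script. Its argument "increments" is a list that holds one entry, the list of rows, each a list of 4 numbers: the shift along the tool's x, y, z in mm, then the turn about the tool's z in degrees. In form: [[[x, y, z, spin], ...]]. A call has 1 to 5 rows; each row shifts and turns the commanded pose from where the row before left it, along the tool's axes as they then stand; what a row does not reach is not made up. A row lasts 1/8 s, in which the tool goes at most 62.5 mm and 10.7 degrees, less where a joint would pass 70% of its speed; a pose out of reach is approached as far as the arm can. A call with a gripper value outside its range is refused whole. "claw" is the opening, from -1 (shut) to 1 (fully open), set as the call begins (left out, the last holds). The fingers move at their own pace and stop on an object; "grip_force" is the grip in N (left out, the last holds). Time passes only in rows, so rows that do not move let the fingers close. It gives the time, the measured TCP pose, the force, the opening and the grip force at its end, in the units of the state.
- read_state(): the state, without advancing time (a new reading comes with each control period).
- snapshot(name): name is "scene" or "top" or "wrist"; returns a dict with "image" (384x512x3 uint8, red, green, blue), "fx", "fy", "cx", "cy" (pixels), "eye" and "rotation" of the camera in the world; the wrist camera has in their place "hand_eye" (4x4, takes a point from camera to tool coordinates, whose origin is the TCP and whose axes are the flange's). Camera axes: x right, y down, z forward; pixel columns grow to the right and rows downward; lengths in m; the calibration is good to about 2 mm. A picture is of the moment at which its call begins: read the wrist's pose just before it. There is no depth.
- sign_off(): hands the job in; it is judged then, once.
The state is a dict: "time": time; "joint_pos": joint angles; "joint_velocities": joint speeds; "effort": joint torques, N m; "eef_pos": TCP position; "eef_rot": TCP orientation; "force": force on the tool from outside, world axes, zero at the start; "moment": the same for the moment, N m; "grip_width": opening from 0.0 (shut) to 1.0 (fully open); "grasp_force": force on a finger pad.
Only numpy, scipy, OpenCV 4.12 (cv2) and the standard library are available. Lean on these libraries where they do the work, as an engineer would, in place of code of your own. Each camera call takes 0.05 s, during which the arm holds its last target. There are 200 camera calls.

TASK

Check the two brass bushings one at a time: slide each over the slanting steel gauge pin, square to it, until it stops, without forcing it, then take it off and stand it upright in a tray before you fetch the next. A bushing that goes fully home against the blue flange is good and belongs in the green tray; one that stops well short of the flange is a reject and belongs in the red tray. Leave the other things on the bench where they are.

Things in the scene. Friction and masses are not known exactly. Their poses are not given: they have to be found in the camera images.
- sleeve_a: brass bushing (plain tube) 80 mm long, outside 46 mm, bore 34 mm at both ends, about 0.5 kg, standing upright on the bench. One of the two bushings has a narrower band hidden half way down its bore; from outside they look alike. Origin: centre of its lower end; z along the tube.
- sleeve_b: brass bushing (plain tube) 80 mm long, outside 46 mm, bore 34 mm at both ends, about 0.5 kg, standing upright on the bench. One of the two bushings has a narrower band hidden half way down its bore; from outside they look alike. Origin: centre of its lower end; z along the tube.
- sleeve_a_mid (a point): centre of sleeve_a, on its axis, 40 mm from either end
- sleeve_b_mid (a point): centre of sleeve_b, on its axis, 40 mm from either end
- gauge_pin: fixed steel gauge pin leaning 28 degrees from vertical towards the robot: 28 mm thick, 70 mm long, the last 14 mm tapering to 12 mm, on a blue flange 72 mm across, 10 mm thick. Origin: centre of the flange's upper face (85 mm above the bench); z along the pin to its tip. A good bushing's end meets the flange; a reject's end stops about 26 mm from it
- gauge_stand: fixed grey stand of the gauge, base 150 x 120 x 16 mm; origin centre of its underside, 10 mm towards the robot from the base plate's middle; the pin leans towards its -x
- tray_green: fixed green open tray 130 x 130 x 30 mm, walls and floor 5 mm; origin centre of its underside
- tray_red: fixed red open tray 130 x 130 x 30 mm, walls and floor 5 mm; origin centre of its underside
- ring_1: bearing ring, bright steel, 52 mm across, 18 mm high, lying flat. To be left alone
- ring_2: bearing ring, bright steel, 52 mm across, 18 mm high, lying flat. To be left alone
- ring_3: bearing ring, bright steel, 60 mm across, 20 mm high, lying flat. To be left alone
- brush: hand brush lying on the bench. To be left alone
- screwdriver: screwdriver lying on the bench. To be left alone
- mug: white mug, 80 mm across, 90 mm high. To be left alone
- oil_bottle: amber bottle, 56 mm across, 130 mm high. To be left alone
Mind the look-alikes: they are no part of the job. Of the things that look like the tray_red, take the one that is nearest to the robot's base at the start.

How it is judged:
By the outcome, as a careful person would: the job done as asked, in the order asked, and still so for the second after the job is handed in, with the robot touching nothing.
It also fails if it takes over 64 s, if anything falls off the work surface, if the arm or the gripper's body presses on something with over 40 N, if the wrist force passes 120 N, or if a joint passes its speed limit or range.

## Working session

There is one attempt and no reset: what is moved stays moved. The work goes in short steps, Python scripts to look and compute and a tool call to move; the robot and the scene stay as the last step left them, time stands still between calls to the robot, and variables do not carry over. Pictures are saved under pics/ and viewed, at most 10 in all, crops included, and the job is handed in when it is done.

Besides the shell and the picture viewer there is one more tool, called as name(argument=value, ...) on one line, values as JSON. carry_out: Moves the arm, as the interface text tells. Its arguments: {"type":"object","properties":{"increments":{"type":"array","items":{"type":"array","items":{"type":"array","items":{"type":"number"}}}},"claw":{"type":"number"},"grip_force":{"type":"number"}},"required":["increments"]}

```bash
mkdir -p pics; ls; cat > h.py <<'E'
from workcell import *
import numpy as np, cv2
from scipy.spatial.transform import Rotation as R
def ray(s,u,v):
    d=np.array([(u-s["cx"])/s["fx"],(v-s["cy"])/s["fy"],1.]); return np.array(s["eye"]),np.array(s["rotation"])@d
def onz(s,u,v,z):
    e,d=ray(s,u,v); return e+d*(z-e[2])/d[2]
def proj(s,p):
    q=np.array(s["rotation"]).T@(np.array(p)-np.array(s["eye"])); return s["cx"]+s["fx"]*q[0]/q[2], s["cy"]+s["fy"]*q[1]/q[2]
E
python3 - <<'E'
from h import *
st=read_state(); print({k:np.round(v,3).tolist() for k,v in st.items()})
im=[]
for n in("scene","top"):
    s=snapshot(n); print(n,s["fx"],s["cx"],s["cy"],np.round(s["eye"],3),np.round(s["rotation"],3).tolist())
    cv2.imwrite(f"pics/{n}.png",cv2.resize(s["image"][:,:,::-1],(800,600),interpolation=cv2.INTER_CUBIC))
E
```

```text
pics
{'time': 0.0, 'joint_pos': [-1.313, 0.418, -0.01, 1.614, 0.005, 1.111, -0.053], 'joint_velocities': [0.001, -0.0, 0.0, -0.001, 0.001, 0.0, 0.001], 'effort': [0.001, -85.127, 0.639, -42.599, -0.049, 0.019, 0.0], 'eef_pos': [0.184, 0.597, 0.222], 'eef_rot': [-0.468, -3.107, 0.002], 'force': [-0.106, -0.424, 0.484], 'moment': [0.001, -0.033, -0.017], 'grasp_force': 0.0, 'grip_width': 0.999}
scene 379.8960354146356 254.0562699432816 188.65800857018692 [1.138 0.342 0.993] [-1.504, -2.258, 0.736]
top 427.73928107209326 252.8605680249982 189.18010637099613 [0.294 0.085 1.588] [-2.168, 2.115, -0.188]
```

View pics/scene.png

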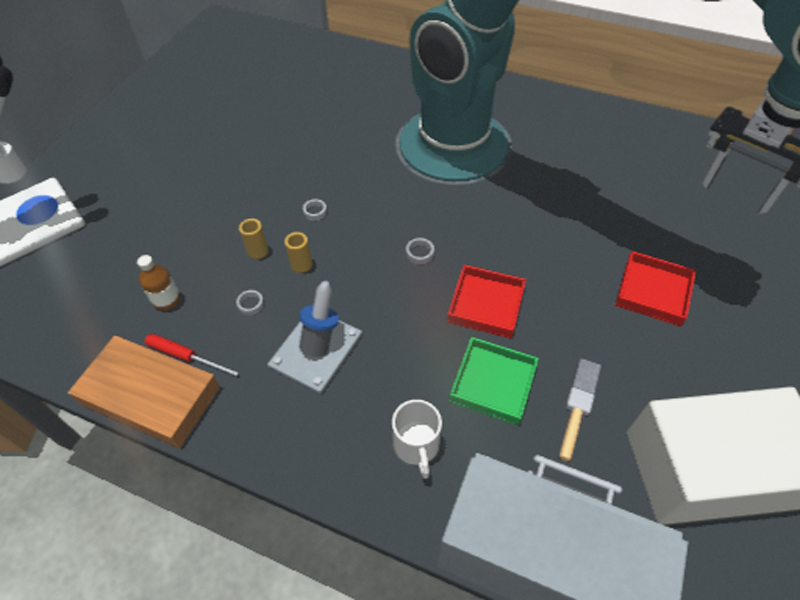

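View pics/top.png

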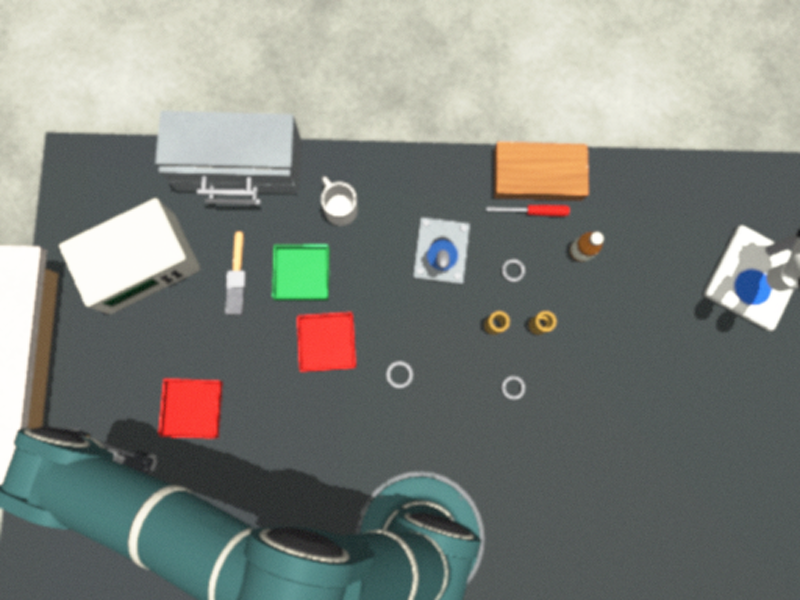

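The scene view shows the bushings at about (255,238) and (299,252), with the pin tip at (323,287). The top view shows the bushings at (498,322) and (545,322), the flange at (442,255), the green tray at (300,272) and the red trays at (326,342) and (190,408). The red tray at (326,342) is nearer the base.

```bash
sed -i 's/np.array(s\["rotation"\])/R.from_rotvec(s["rotation"]).as_matrix()/g' h.py
python3 - <<'E'
from h import *
st=read_state(); print(np.round(R.from_rotvec(st["eef_rot"]).as_matrix(),3).tolist())
rng={"red":[(0,170,90),(6,255,255)],"green":[(45,120,60),(80,255,255)],"blue":[(100,130,60),(125,255,255)],"brass":[(12,130,60),(28,255,255)]}
zz={"red":.03,"green":.03,"blue":.085,"brass":.08}
for n in("scene","top"):
    s=snapshot(n); hsv=cv2.cvtColor(s["image"],cv2.COLOR_RGB2HSV)
    for c,(a,b) in rng.items():
        m=cv2.inRange(hsv,a,b); cs,_=cv2.findContours(m,cv2.RETR_EXTERNAL,cv2.CHAIN_APPROX_NONE)
        for k in cs:
            A=cv2.contourArea(k)
            if A<60: continue
            (u,v),wh,an=cv2.minAreaRect(k); bx=cv2.boxPoints(((u,v),wh,an))
            print(n,c,A,np.round((u,v),1),np.round(wh,1),"z",zz[c],np.round(onz(s,u,v,zz[c])[:2],4), "corners" if c in("red","green") else "", [np.round(onz(s,*p,.03)[:2],3).tolist() for p in bx] if c in("red","green") else cv2.boundingRect(k))
    x,y=(165,170) if n=="scene" else (255,125)
    crop=s["image"][y:y+100,x:x+100] if n=="scene" else s["image"][y:y+100,x:x+100]
    cv2.imwrite(f"pics/c_{n}.png",cv2.resize(crop[:,:,::-1],(400,400),interpolation=cv2.INTER_CUBIC))
a=cv2.imread("pics/c_scene.png");b=cv2.imread("pics/c_top.png");cv2.imwrite("pics/c.png",np.hstack([a,b]))
E
```

```text
[[-0.956, 0.294, -0.0], [0.294, 0.956, -0.001], [-0.0, -0.001, -1.0]]
scene red 206.5 [107.9 221.8] [31.2  8.2] z 0.03 [ 0.7816 -0.2884] corners [[0.794, -0.337], [0.769, -0.345], [0.769, -0.241], [0.794, -0.234]]
scene red 1503.5 [311.1 192. ] [42.9 38.8] z 0.03 [0.451  0.2317] corners [[0.528, 0.176], [0.38, 0.154], [0.37, 0.29], [0.516, 0.302]]
scene red 1569.0 [420.3 184.2] [46.2 37.2] z 0.03 [0.2928 0.5372] corners [[0.367, 0.466], [0.212, 0.472], [0.215, 0.611], [0.367, 0.597]]
scene green 1975.5 [316.2 242.9] [47.8 44.6] z 0.03 [0.6132 0.299 ] corners [[0.685, 0.236], [0.54, 0.228], [0.538, 0.365], [0.68, 0.364]]
scene blue 187.0 [203.6 203.7] [24.5 13.6] z 0.085 [ 0.6464 -0.0335]  (192, 196, 25, 16)
scene blue 151.5 [ 22.9 132.8] [13.6 26.6] z 0.085 [ 0.625  -0.7184]  (11, 125, 26, 18)
scene brass 3489.5 [ 91.6 247.7] [85.1 51.2] z 0.08 [ 0.884  -0.2482]  (44, 215, 95, 71)
scene brass 212.5 [ 98.6 178.5] [15.7 18.3] z 0.08 [ 0.6842 -0.3726]  (89, 170, 19, 17)
scene brass 267.0 [190.4 161. ] [24.7 13.4] z 0.08 [ 0.5172 -0.1475]  (183, 149, 16, 25)
scene brass 173.0 [161.4 152.
[... 418 characters left out ...]
[0.785, -0.342], [0.762, -0.342], [0.759, -0.247]]
top green 1199.0 [192.  173.5] [35. 36.] z 0.03 [0.6042 0.2968] corners [[0.669, 0.367], [0.673, 0.233], [0.54, 0.228], [0.537, 0.36]]
top blue 341.5 [481.5 183.5] [21. 21.] z 0.085 [ 0.5842 -0.751 ]  (471, 173, 22, 22)
top blue 132.5 [282.5 162.5] [17. 17.] z 0.085 [ 0.6422 -0.034 ]  (274, 154, 18, 18)
top brass 155.0 [346.8 206.1] [12.5 16.5] z 0.08 [ 0.4906 -0.2655]  (339, 199, 17, 14)
top brass 142.5 [318.  205.5] [13. 14.] z 0.08 [ 0.4901 -0.1627]  (311, 199, 15, 14)
top brass 97.5 [376.3 156.6] [14.2 11.1] z 0.08 [ 0.6746 -0.375 ]  (370, 149, 15, 14)
top brass 1939.0 [346.5 109.3] [59.9 35.1] z 0.08 [ 0.8512 -0.2686]  (317, 91, 60, 37)
```

View pics/c.png

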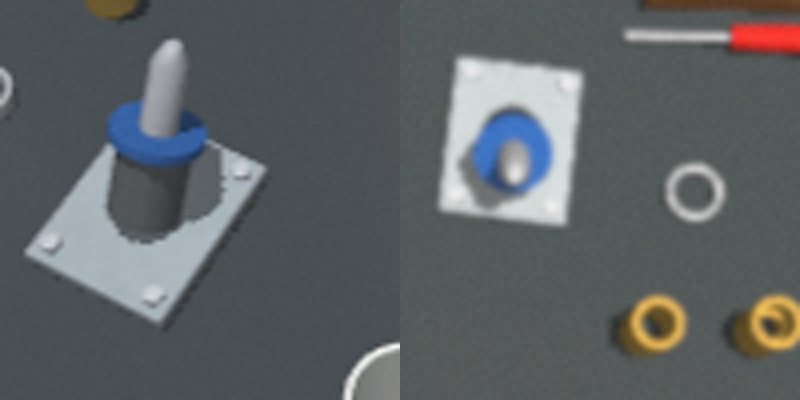

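```bash
python3 - <<'E'
from h import *
s=snapshot("scene");t=snapshot("top")
def tri(a,b):
    e1,d1=ray(s,*a);e2,d2=ray(t,*b)
    k=np.linalg.lstsq(np.c_[d1,-d2],e2-e1,rcond=None)[0]
    p,q=e1+k[0]*d1,e2+k[1]*d2; return np.round((p+q)/2,4),round(np.linalg.norm(p-q),4)
print("tip",tri((208.25,180.3),(283.3,170.5)))
print("flange",tri((204,202.5),(283,162.8)))
print("rimR",tri((190.8,153),(319.7,205.3)),tri((161.5,143.5),(349,205)))
cs=np.array([onz(t,u,v,.016) for u,v in((269,138.75),(300.75,143),(296.75,181.5),(264.5,177.5))])
print(np.round(cs,3).tolist(), cs.mean(0), np.linalg.norm(np.roll(cs,-1,0)-cs,axis=1))
l=cs[2]-cs[1]+cs[3]-cs[0]; print("yaw of +x",np.degrees(np.arctan2(-l[1],-l[0])))
w=snapshot("wrist"); print(np.round(w["hand_eye"],3).tolist(),w["fx"],w["cx"],w["cy"])
st=read_state(); T=R.from_rotvec(st["eef_rot"]).as_matrix(); print("to sleeve B in tool", T.T@(np.array([.49,-.163,.25])-st["eef_pos"])*1000)
E
```

```text
tip (array([ 0.6014, -0.0335,  0.1409]), np.float64(0.002))
flange (array([ 0.6414, -0.0356,  0.0831]), np.float64(0.0008))
rimR (array([ 0.4892, -0.1652,  0.0812]), np.float64(0.0074)) (array([ 0.4925, -0.2692,  0.0857]), np.float64(0.0062))
[[0.749, 0.013, 0.016], [0.736, -0.108, 0.016], [0.587, -0.094, 0.016], [0.599, 0.027, 0.016]] [ 0.66774319 -0.04030172  0.016     ] [0.1216523  0.14974323 0.12155916 0.15103394]
yaw of +x -5.409573621249148
[[-0.0, -0.971, -0.238, 0.069], [1.0, 0.0, -0.001, -0.0], [0.001, -0.238, 0.971, -0.162], [0.0, 0.0, 0.0, 1.0]] 331.67507445209503 253.00173901156379 190.78816818216535
to sleeve B in tool [-516.25347886 -636.49588627  -27.47805523]
```

carry_out(increments=[[[0,0,-15,-10],[0,0,-10,-1.7],[-25,-49,0,0],[-25,-49,0,0],[-25,-49,0,0]]])

```text
time: 0.98
eef_pos: [0.2453, 0.4422, 0.2475]
eef_rot: [0.154, 3.138, 0.001]
force: [0.9, 0.6, 0.1]
grip_width: 0.999
grasp_force: 0.0
```

carry_out(increments=[[[-25,-49,0,0],[-25,-49,0,0],[-25,-49,0,0],[-25,-49,0,0],[-25,-49,0,0]]])

```text
time: 1.6
eef_pos: [0.3465, 0.1865, 0.2478]
eef_rot: [0.154, 3.137, 0.002]
force: [0.4, 0.1, 0.5]
grip_width: 1.0
grasp_force: 0.0
```

carry_out(increments=[[[-25,-49,0,0],[-25,-49,0,0],[-25,-49,0,0],[-25,-49,0,0],[-25,-49,0,0]]])

```text
time: 2.22
eef_pos: [0.4479, -0.0693, 0.248]
eef_rot: [0.153, 3.137, 0.001]
force: [0.9, 0.6, 0.4]
grip_width: 0.999
grasp_force: 0.0
```

carry_out(increments=[[[-25,-45,0,0],[-25,-43,0,0],[0,0,0,0],[0,0,0,0]]])

```text
time: 2.72
eef_pos: [0.4886, -0.1594, 0.2474]
eef_rot: [-0.152, -3.138, -0.0]
force: [0.3, 1.2, -0.3]
grip_width: 1.002
grasp_force: 0.0
```

```bash
cat >> h.py <<'E'
def wrist():
    st=read_state(); s=snapshot("wrist"); H=np.array(s["hand_eye"]); T=R.from_rotvec(st["eef_rot"]).as_matrix()
    s["eye"]=np.array(st["eef_pos"])+T@H[:3,3]; s["rotation"]=R.from_matrix(T@H[:3,:3]).as_rotvec(); return st,T,s
E
python3 - <<'E'
from h import *
st,T,s=wrist(); print(st["time"],st["eef_pos"],[round(j,2) for j in st["joint_pos"]])
cv2.imwrite("pics/w1.png",s["image"][:,:,::-1])
E
```

```text
2.725 [ 0.4886082  -0.1593911   0.24735635] [np.float64(-0.33), np.float64(0.23), np.float64(0.69), np.float64(1.88), np.float64(-0.16), np.float64(1.09), np.float64(1.89)]
```

View pics/w1.png

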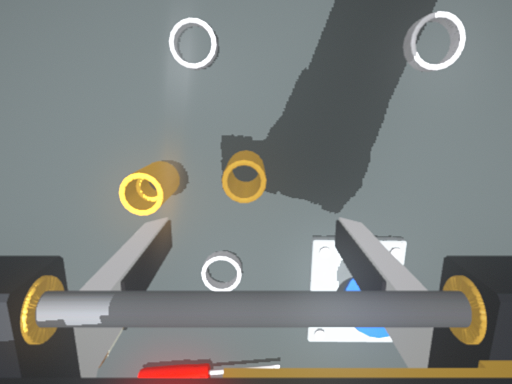

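The wrist view shows the near bushing's rim centred at about (244,180) and the other bushing's rim at about (141,194). Next I'll cast those points onto z = 0.08.

```bash
python3 - <<'E'
from h import *
st,T,s=wrist()
im=s["image"]; hsv=cv2.cvtColor(im,cv2.COLOR_RGB2HSV)
for p in((244,180.5),(141,194)): print(onz(s,*p,.08))
# width check via brass mask
m=cv2.inRange(hsv,(12,120,40),(32,255,255)); m[240:]=0
cs,_=cv2.findContours(m,cv2.RETR_EXTERNAL,cv2.CHAIN_APPROX_NONE)
for k in cs:
    if cv2.contourArea(k)>200: print(cv2.boundingRect(k)); 
x,y,w,h=244-22,180,44,0
print(np.linalg.norm(onz(s,222.5,181,.08)-onz(s,266.5,181,.08)))
for p in((244,180.5),(141,194)):
    P=onz(s,*p,.055); P=onz(s,*p,.08); P[2]=.055-.002; print("inc",T.T@(P-st["eef_pos"])*1000)
E
```

```text
[ 0.48828043 -0.16849173  0.08      ]
[ 0.49232578 -0.27505672  0.08      ]
(119, 161, 60, 54)
(222, 150, 44, 53)
0.04467839901833209
inc [ -0.61838775  -9.66989423 194.44402057]
inc [ -14.76724357 -115.36884154  194.38533775]
```

carry_out(increments=[[[0,-8,40,0],[0,0,50,0],[0,0,50,0],[0,0,40,0],[0,0,14,0]]])

```text
time: 3.45
eef_pos: [0.4872, -0.1667, 0.0521]
eef_rot: [-0.148, -3.136, -0.001]
force: [1.2, 0.1, 0.5]
grip_width: 1.003
grasp_force: 0.0
```

carry_out(increments=[[[0,0,0,0],[0,0,0,0],[0,0,0,0],[0,0,0,0]]], claw=-1, grip_force=15)

```text
time: 3.95
eef_pos: [0.4885, -0.1678, 0.0542]
eef_rot: [0.148, 3.137, -0.0]
force: [-0.4, -0.9, 0.4]
grip_width: 0.611
grasp_force: 0.0
```

carry_out(increments=[[[0,0,0,0],[0,0,0,0],[0,0,0,0]]])

```text
time: 4.32
eef_pos: [0.4883, -0.1682, 0.0537]
eef_rot: [0.149, 3.138, -0.001]
force: [-0.6, -1.8, 7.1]
grip_width: 0.49
grasp_force: 15.0
```

carry_out(increments=[[[0,0,-25,0],[0,0,-40,0],[0,0,-40,0],[0,0,-30,0],[0,0,0,0]]])

```text
time: 4.95
eef_pos: [0.4887, -0.1678, 0.1897]
eef_rot: [0.148, 3.136, 0.0]
force: [0.1, -0.1, -4.8]
grip_width: 0.49
grasp_force: 15.0
```

carry_out(increments=[[[-20,15,-40,0],[-40,32,-30,0],[-40,32,0,0],[-40,33,0,0],[-38,33,0,0]]])

```text
time: 5.58
eef_pos: [0.6797, -0.039, 0.2558]
eef_rot: [-0.148, -3.135, -0.0]
force: [0.0, -0.4, -4.7]
grip_width: 0.487
grasp_force: 15.0
```

carry_out(increments=[[[0,0,0,0],[0,0,0,0]]])

```text
time: 5.82
eef_pos: [0.6782, -0.0407, 0.2563]
eef_rot: [-0.149, -3.135, 0.001]
force: [0.7, -0.3, -4.2]
grip_width: 0.487
grasp_force: 15.0
```

```bash
python3 - <<'E'
from h import *
st,T,s=wrist(); print(st["time"],st["eef_pos"],[round(j,2) for j in st["joint_pos"]])
cv2.imwrite("pics/w2.png",s["image"][:,:,::-1])
print([[round(c,1) for c in proj(s,p)] for p in ((.6014,-.0335,.141),(.608,-.033,.147),(.6414,-.0356,.085),(.658,-.0394,0))])
E
```

```text
5.825 [ 0.67823937 -0.04066171  0.25628647] [np.float64(-0.39), np.float64(0.55), np.float64(0.61), np.float64(1.44), np.float64(-0.32), np.float64(1.25), np.float64(1.73)]
[[np.float64(253.5), np.float64(100.0)], [np.float64(254.9), np.float64(108.2)], [np.float64(255.2), np.float64(143.2)], [np.float64(253.1), np.float64(150.2)]]
```

View pics/w2.png

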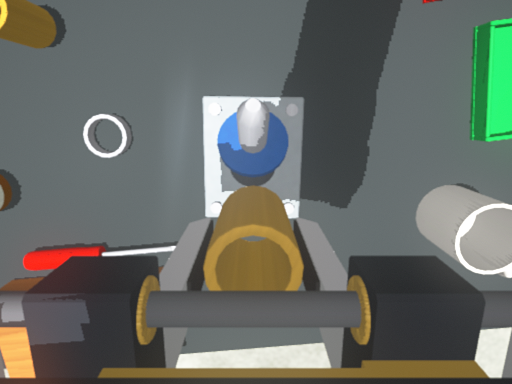

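The wrist view shows the pin tip at about (252,103) and the flange centre at about (253,141). The stand's edges line up with the image, so the closing line is perpendicular to the lean plane. The bushing is held upright. Pin tip is about (0.6065, -0.035, 0.147).

carry_out(increments=[[[31,-1,0,0],[30,0,0,0],[0,0,30,0],[0,0,20,0],[0,0,0,0]]], grip_force=12)

```text
time: 6.5
eef_pos: [0.6173, -0.0358, 0.2071]
eef_rot: [-0.149, -3.135, 0.001]
force: [-0.7, -0.0, -4.7]
grip_width: 0.485
grasp_force: 12.0
```

carry_out(increments=[[[0,0,10,0],[0,0,8,0],[0,0,5,0],[0,0,0,0]]])

```text
time: 7.0
eef_pos: [0.6179, -0.0355, 0.185]
eef_rot: [-0.149, -3.137, 0.0]
force: [-1.9, -0.6, -5.9]
grip_width: 0.484
grasp_force: 12.0
```

carry_out(increments=[[[0,0,3,0],[5,0,1,0],[5,0,1,0],[5,0,1,0],[0,0,0,0]]])

```text
time: 7.62
eef_pos: [0.6029, -0.0341, 0.1796]
eef_rot: [0.149, 3.138, 0.0]
force: [0.9, -0.9, -4.2]
grip_width: 0.477
grasp_force: 12.0
```

carry_out(increments=[[[5,0,1,0],[5,0,1,0],[2,0,1,0],[0,0,0,0]]])

```text
time: 8.12
eef_pos: [0.591, -0.0329, 0.1765]
eef_rot: [-0.148, -3.138, -0.0]
force: [1.9, -0.5, -2.2]
grip_width: 0.476
grasp_force: 12.0
```

```bash
python3 - <<'E'
from h import *
s=snapshot("scene"); st,T,w=wrist(); print(st["time"],st["eef_pos"],st["force"])
u,v=map(int,proj(s,(.61,-.035,.16)))
a=cv2.resize(s["image"][v-50:v+50,u-50:u+50,::-1],(384,384),interpolation=cv2.INTER_CUBIC)
cv2.imwrite("pics/i1.png",np.hstack([a,w["image"][:,60:460,::-1]]))
E
```

```text
8.175 [ 0.59104082 -0.03289612  0.17645503] [ 0.51243538 -0.37581077 -1.74479471]
```

View pics/i1.png

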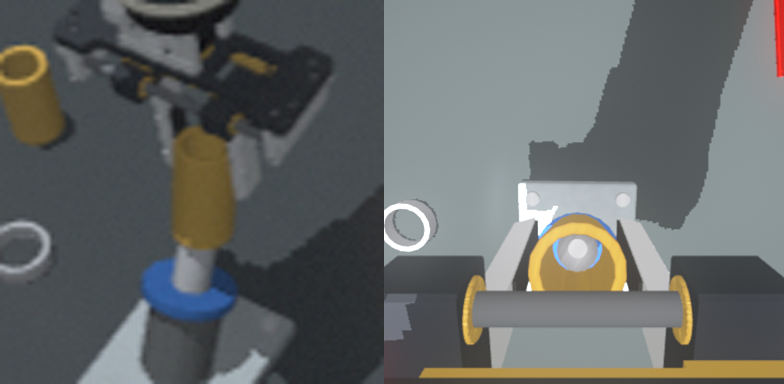

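The scene view shows the bushing tilted in line with the pin, about 20 mm on. The wrist view shows the pin face centred in the bore at about (577,248). I'll slide it down the axis.

carry_out(increments=[[[-2.5,0,4.5,0],[-2.5,0,4.5,0],[-2,0,4,0],[-2,0,4,0],[0,0,0,0]]])

```text
time: 8.85
eef_pos: [0.6003, -0.0339, 0.1591]
eef_rot: [-0.149, -3.138, 0.001]
force: [1.4, -0.1, -5.6]
grip_width: 0.475
grasp_force: 12.0
```

carry_out(increments=[[[-1,0,2,0],[-1,0,2,0],[-1,0,2,0],[0,0,0,0]]])

```text
time: 9.35
eef_pos: [0.6028, -0.0341, 0.1538]
eef_rot: [-0.149, -3.137, -0.001]
force: [-6.6, 1.7, 5.8]
grip_width: 0.472
grasp_force: 12.0
```

carry_out(increments=[[[-0.5,0,1,0],[0,0,0,0]]])

```text
time: 9.6
eef_pos: [0.6033, -0.0342, 0.153]
eef_rot: [-0.149, -3.137, -0.001]
force: [-8.9, 1.5, 8.9]
grip_width: 0.474
grasp_force: 12.0
```

```bash
python3 - <<'E'
from h import *
s=snapshot("scene"); st,T,w=wrist(); print(st["time"],st["eef_pos"],st["force"],st["moment"])
u,v=map(int,proj(s,(.61,-.035,.14)))
a=cv2.resize(s["image"][v-40:v+40,u-40:u+40,::-1],(384,384),interpolation=cv2.INTER_CUBIC)
cv2.imwrite("pics/i2.png",np.hstack([a,w["image"][:,60:460,::-1]]))
E
```

```text
9.65 [ 0.60329441 -0.03417019  0.15295552] [-9.58088289  1.4263013   9.33424203] [0.24507764 1.7916325  0.0301145 ]
```

View pics/i2.png

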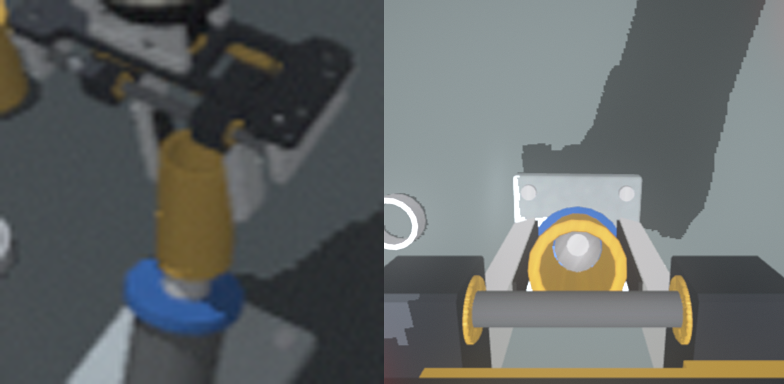

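The scene view shows the bushing square on the pin, with steel still visible between its end and the flange. It stopped about 25 mm short with a steady axial push of about 13 N, so it's a reject. I'll withdraw it and right it against the tip.

carry_out(increments=[[[4,0,-7.5,0],[4,0,-7.5,0],[4,0,-7.5,0],[4,0,-7.5,0],[0,0,0,0]]])

```text
time: 10.32
eef_pos: [0.5877, -0.0326, 0.1832]
eef_rot: [0.148, 3.137, 0.0]
force: [0.5, 0.6, -5.3]
grip_width: 0.472
grasp_force: 12.0
```

carry_out(increments=[[[-8,0,-1,0],[-8,0,-1,0],[-8,0,-1,0],[-8,0,-1,0],[-4,0,-1,0]]])

```text
time: 10.95
eef_pos: [0.6237, -0.0361, 0.1871]
eef_rot: [-0.149, -3.137, 0.0]
force: [-5.6, 1.3, -7.6]
grip_width: 0.479
grasp_force: 12.0
```

```bash
python3 - <<'E'
from h import *
s=snapshot("scene"); st,T,w=wrist(); print(st["time"],st["eef_pos"],st["force"],st["moment"])
u,v=map(int,proj(s,(.61,-.035,.17)))
a=cv2.resize(s["image"][v-50:v+50,u-50:u+50,::-1],(384,384),interpolation=cv2.INTER_CUBIC)
cv2.imwrite("pics/i3.png",np.hstack([a,w["image"][:,60:460,::-1]]))
E
```

```text
11.0 [ 0.62400793 -0.03612454  0.18726297] [-3.85055644  0.99851044 -7.21652742] [ 0.37010432  0.9517223  -0.01078725]
```

View pics/i3.png

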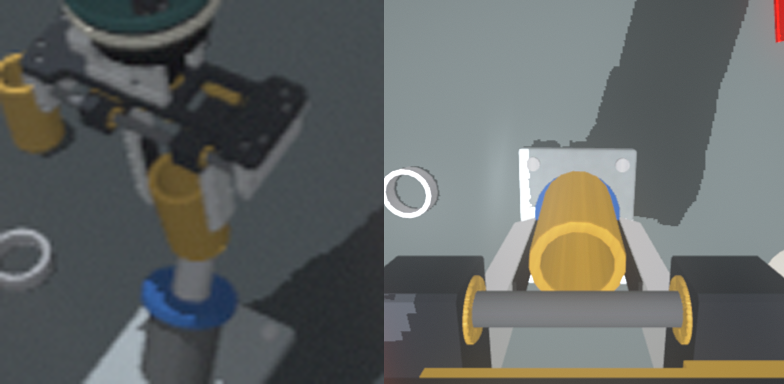

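The wrist view shows the bushing nearly upright, tipped a little past vertical with its bottom towards the robot; its rim is at about (578,262). The tray floor should square it, so I'll lift off and go to the near red tray.

carry_out(increments=[[[0,0,-25,0],[0,0,-25,0],[41,49,0,0],[41,49,0,0],[41,49,0,0]]])

```text
time: 11.68
eef_pos: [0.5169, 0.1199, 0.2381]
eef_rot: [0.149, 3.136, 0.001]
force: [1.0, 0.9, -4.4]
grip_width: 0.475
grasp_force: 12.0
```

carry_out(increments=[[[41,50,0,0],[42,50,0,0],[0,0,25,0],[0,0,35,0],[0,0,0,0]]])

```text
time: 12.3
eef_pos: [0.4466, 0.2212, 0.1765]
eef_rot: [-0.149, -3.137, 0.003]
force: [-0.4, -0.4, -4.1]
grip_width: 0.478
grasp_force: 12.0
```

```bash
python3 - <<'E'
from h import *
st,T,w=wrist(); print(st["time"],st["eef_pos"],st["force"],np.round(st["joint_pos"],2))
cv2.imwrite("pics/t1.png",w["image"][:,:,::-1])
hsv=cv2.cvtColor(w["image"],cv2.COLOR_RGB2HSV)
m=cv2.inRange(hsv,(0,170,60),(6,255,255))|cv2.inRange(hsv,(172,170,60),(180,255,255))
print(cv2.boundingRect(cv2.findNonZero(m)))
E
```

```text
12.3 [0.44657734 0.22124829 0.17650053] [-0.42804838 -0.4313561  -4.0942027 ] [-0.98  0.27  0.54  1.98 -0.17  0.93  1.12]
(179, 0, 333, 230)
```

View pics/t1.png

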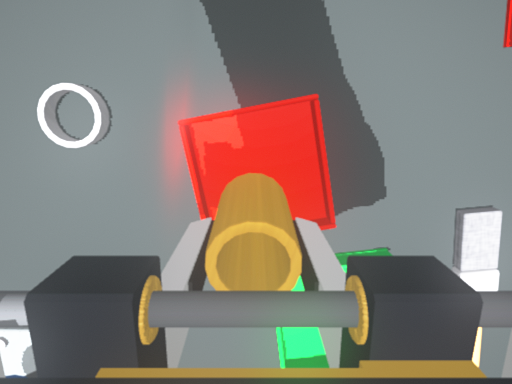

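The wrist view shows the near red tray's rim corners at (180,121), (319,96) and (335,228). The held bushing is nearly upright above it. I'll cast those corners onto the rim height.

```bash
python3 - <<'E'
from h import *
st,T,w=wrist()
c=[onz(w,*p,.03) for p in((180,121),(319,96),(335,228))]
print(np.round(c,3).tolist(),np.linalg.norm(c[0]-c[1]),np.linalg.norm(c[2]-c[1]))
P=(c[0]+c[2])/2;print(P); P[2]=.06; print(T.T@(P-st["eef_pos"])*1000)
E
```

```text
[[0.382, 0.16, 0.03], [0.372, 0.288, 0.03], [0.499, 0.297, 0.03]] 0.12805178396603972 0.1274882479595564
[0.44075324 0.22875996 0.03      ]
[  7.34008307   6.62769817 117.93259344]
```

carry_out(increments=[[[4,7,20,0],[0,0,40,0],[0,0,32,0],[0,0,10,0],[0,0,0,0]]])

```text
time: 13.02
eef_pos: [0.4444, 0.2293, 0.0764]
eef_rot: [0.149, 3.137, 0.001]
force: [-0.5, -0.2, -5.3]
grip_width: 0.477
grasp_force: 12.0
```

carry_out(increments=[[[0,0,4,0],[0,0,4,0],[0,0,3,0],[0,0,0,0]]])

```text
time: 13.52
eef_pos: [0.4438, 0.2292, 0.0645]
eef_rot: [0.148, 3.138, 0.0]
force: [0.3, 1.0, -4.8]
grip_width: 0.476
grasp_force: 12.0
```

carry_out(increments=[[[0,0,2,0],[0,0,1,0],[0,0,1,0],[0,0,0,0]]])

```text
time: 14.02
eef_pos: [0.4442, 0.2291, 0.0613]
eef_rot: [0.149, 3.137, 0.001]
force: [-3.6, -2.3, 14.0]
grip_width: 0.477
grasp_force: 12.0
```

carry_out(increments=[[[0,0,1,0],[0,0,1,0],[0,0,0,0]]])

```text
time: 14.4
eef_pos: [0.4442, 0.2292, 0.0592]
eef_rot: [0.149, 3.137, 0.001]
force: [-3.9, -2.4, 14.2]
grip_width: 0.472
grasp_force: 12.0
```

carry_out(increments=[[[0,0,0,0],[0,0,0,0],[0,0,0,0]]], claw=0.4)

```text
time: 14.78
eef_pos: [0.4437, 0.2291, 0.0585]
eef_rot: [0.149, 3.138, -0.0]
force: [0.2, 0.9, 0.7]
grip_width: 0.693
grasp_force: 0.0
```

carry_out(increments=[[[0,0,-20,0],[0,0,-40,0],[0,0,-60,0],[0,0,-60,0],[0,0,0,0]]], claw=1)

```text
time: 15.4
eef_pos: [0.4453, 0.23, 0.2424]
eef_rot: [0.148, 3.133, 0.008]
force: [0.7, 0.2, -0.4]
grip_width: 1.001
grasp_force: 0.0
```

```bash
python3 - <<'E'
from h import *
st,T,w=wrist(); print(st["time"],st["eef_pos"],np.round(st["joint_pos"],2))
def brass(s,n,lim):
    hsv=cv2.cvtColor(s["image"],cv2.COLOR_RGB2HSV); m=cv2.inRange(hsv,(12,120,40),(32,255,255)); m[lim:]=0
    for k in cv2.findContours(m,cv2.RETR_EXTERNAL,cv2.CHAIN_APPROX_NONE)[0]:
        if cv2.contourArea(k)>80: print(n,cv2.boundingRect(k),cv2.contourArea(k))
brass(w,"w",250)
for z in(.005,.085): print([np.round(proj(w,(.4442+dx,.2292+dy,z)),0) for dx,dy in((.023,0),(-.023,0),(0,.023),(0,-.023))])
cv2.imwrite("pics/t2_unviewed.png",w["image"][:,:,::-1])
P=np.array([.4905,-.272,.25]); print(T.T@(P-st["eef_pos"])*1000)
E
```

```text
15.4 [0.44529753 0.22995489 0.2423679 ] [-1.04  0.19  0.57  1.91 -0.12  1.07  1.05]
w (229, 143, 46, 52) 1782.0
[array([254., 185.]), array([250., 148.]), array([271., 165.]), array([233., 168.])]
[array([254., 203.]), array([250., 157.]), array([275., 178.]), array([229., 182.])]
[ -92.44740018 -495.39853624   -9.69520335]
```

carry_out(increments=[[[-9,-50,0,0],[-9,-50,0,0],[-9,-50,0,0],[-9,-50,0,0],[-9,-50,0,0]]])

```text
time: 16.08
eef_pos: [0.4642, -0.0256, 0.2375]
eef_rot: [-0.148, -3.137, 0.001]
force: [1.0, -0.4, 0.2]
grip_width: 0.995
grasp_force: 0.0
```

carry_out(increments=[[[-9,-50,0,0],[-9,-50,0,0],[-9,-50,0,0],[-9,-50,0,0],[-12,-46,0,0]]])

```text
time: 16.7
eef_pos: [0.4889, -0.275, 0.2371]
eef_rot: [-0.149, -3.136, -0.0]
force: [-0.2, 1.1, 0.5]
grip_width: 1.002
grasp_force: 0.0
```

carry_out(increments=[[[0,0,20,0],[0,0,20,0],[0,0,0,0]]])

```text
time: 17.08
eef_pos: [0.4886, -0.2724, 0.1965]
eef_rot: [-0.148, -3.135, -0.001]
force: [0.6, -0.3, 1.0]
grip_width: 0.999
grasp_force: 0.0
```

```bash
python3 - <<'E'
from h import *
st,T,w=wrist(); print(st["time"],st["eef_pos"],np.round(T[:,1],3),np.round(st["joint_pos"],2))
hsv=cv2.cvtColor(w["image"],cv2.COLOR_RGB2HSV); m=cv2.inRange(hsv,(12,120,40),(32,255,255)); m[260:]=0
for k in cv2.findContours(m,cv2.RETR_EXTERNAL,cv2.CHAIN_APPROX_NONE)[0]:
    if cv2.contourArea(k)>200:
        x,y,wd,h=cv2.boundingRect(k); print(x,y,wd,h)
        # rim: near-circular at lower part, radius wd/2
        c=(x+wd/2-.5,y+h-wd/2-.5); P=onz(w,*c,.08); print(P, np.linalg.norm(onz(w,x,c[1],.08)-onz(w,x+wd,c[1],.08))); P[2]=.054; print(T.T@(P-st["eef_pos"])*1000)
E
```

```text
17.075 [ 0.48861484 -0.27243168  0.1965374 ] [0.094 0.996 0.001] [-0.19  0.43  0.82  1.82 -0.36  1.05  2.25]
224 159 52 62
[ 0.49010588 -0.27601126  0.08      ] 0.04508685478661267
[ -2.30413285  -3.52403048 142.52796197]
```

carry_out(increments=[[[-2,-3,40,0],[0,0,50,0],[0,0,40,0],[0,0,13,0],[0,0,0,0]]])

```text
time: 17.75
eef_pos: [0.4915, -0.2767, 0.0561]
eef_rot: [0.148, 3.138, -0.0]
force: [0.4, 0.5, 0.5]
grip_width: 0.999
grasp_force: 0.0
```

carry_out(increments=[[[0,0,0,0],[0,0,0,0],[0,0,0,0],[0,0,0,0],[0,0,0,0]]], claw=-1, grip_force=15)

```text
time: 18.38
eef_pos: [0.4912, -0.2767, 0.0556]
eef_rot: [0.149, 3.138, -0.0]
force: [-0.2, 0.2, -0.2]
grip_width: 0.503
grasp_force: 0.0
```

carry_out(increments=[[[0,0,0,0],[0,0,0,0]]])

```text
time: 18.62
eef_pos: [0.4912, -0.2765, 0.0555]
eef_rot: [-0.148, -3.138, -0.0]
force: [0.2, 2.3, 2.9]
grip_width: 0.476
grasp_force: 14.9
```

carry_out(increments=[[[0,0,-25,0],[0,0,-40,0],[0,0,-40,0],[0,0,-50,0],[0,0,-40,0]]])

```text
time: 19.25
eef_pos: [0.4908, -0.2767, 0.2519]
eef_rot: [-0.149, -3.138, 0.0]
force: [0.6, 1.0, -4.9]
grip_width: 0.476
grasp_force: 14.9
```

carry_out(increments=[[[0,0,0,0]]])

```text
time: 19.38
eef_pos: [0.4918, -0.2772, 0.2524]
eef_rot: [0.148, 3.135, -0.001]
force: [0.4, 0.3, -5.8]
grip_width: 0.477
grasp_force: 14.9
```

carry_out(increments=[[[-20.5,50.5,0,0],[-20.5,50.5,0,0],[-20.5,50.5,0,0],[-20.5,50.5,0,0],[-20.5,50.5,0,0]]], grip_force=12)

```text
time: 20.0
eef_pos: [0.6169, -0.0331, 0.2484]
eef_rot: [-0.148, -3.136, 0.0]
force: [1.4, -0.6, -4.5]
grip_width: 0.474
grasp_force: 11.9
```

carry_out(increments=[[[0,0,25,0],[0,0,20,0],[0,0,0,0],[0,0,0,0]]])

```text
time: 20.5
eef_pos: [0.617, -0.0358, 0.2059]
eef_rot: [0.15, 3.138, -0.0]
force: [0.9, -0.2, -4.1]
grip_width: 0.479
grasp_force: 11.9
```

Same pose as the first time, so I'll repeat the sequence.

carry_out(increments=[[[0,0,10,0],[0,0,8,0],[0,0,4,0],[0,0,0,0]]])

```text
time: 21.0
eef_pos: [0.6168, -0.035, 0.1831]
eef_rot: [-0.149, -3.137, 0.0]
force: [-1.2, -0.3, -6.5]
grip_width: 0.476
grasp_force: 12.0
```

carry_out(increments=[[[5,0,1,0],[5,0,1,0],[5,0,1,0],[0,0,0,0]]])

```text
time: 21.5
eef_pos: [0.6018, -0.0335, 0.1806]
eef_rot: [-0.148, -3.138, -0.0]
force: [1.1, -0.9, -5.3]
grip_width: 0.475
grasp_force: 12.0
```

carry_out(increments=[[[5,0,1,0],[5,0,1,0],[2,0,1,0],[0,0,0,0]]])

```text
time: 22.0
eef_pos: [0.5899, -0.0324, 0.1775]
eef_rot: [-0.148, -3.138, -0.0]
force: [1.7, -1.1, -3.0]
grip_width: 0.475
grasp_force: 12.0
```

carry_out(increments=[[[-2.5,0,4.5,0],[-2.5,0,4.5,0],[-2,0,4,0],[-2,0,4,0],[0,0,0,0]]])

```text
time: 22.62
eef_pos: [0.5989, -0.0335, 0.1602]
eef_rot: [-0.149, -3.137, 0.0]
force: [-3.4, -0.3, -0.6]
grip_width: 0.473
grasp_force: 12.0
```

carry_out(increments=[[[-1,0,2,0],[-1,0,2,0],[-1,0,2,0],[0,0,0,0]]])

```text
time: 23.12
eef_pos: [0.6022, -0.0339, 0.155]
eef_rot: [0.149, 3.138, -0.0]
force: [-5.5, -0.1, 8.6]
grip_width: 0.473
grasp_force: 12.0
```

```bash
cat > meas.py <<'E'
from h import *
s=snapshot("scene"); st=read_state(); print(st["time"],st["eef_pos"],np.round(st["force"],1),np.round(st["moment"],2))
F=np.array([.639,-.0378,.085]);a=np.array([-.4674,.0443,.8829])
for k in(0,.024,.026,.05,.07,.08,.104): print(k,np.round(proj(s,F+k*a),1),end=" ")
print()
def brass(im,x0,y0):
    hsv=cv2.cvtColor(im,cv2.COLOR_RGB2HSV); m=cv2.inRange(hsv,(12,110,40),(32,255,255))
    for k in cv2.findContours(m,cv2.RETR_EXTERNAL,cv2.CHAIN_APPROX_NONE)[0]:
        if cv2.contourArea(k)>150: 
            x,y,w,h=cv2.boundingRect(k); print((x+x0,y+y0,w,h),cv2.contourArea(k),np.round(cv2.fitLine(k,cv2.DIST_L2,0,.01,.01).ravel(),2))
            for r in range(y,y+h,2):
                c=np.flatnonzero(m[r,x:x+w]); print(r+y0,(c.min()+x+x0,c.max()+x+x0) if len(c) else None,end="; ")
            print()
brass(s["image"][140:230,175:235],175,140)
print("earlier i2")
u,v=map(int,proj(s,(.61,-.035,.14)))
i2=cv2.imread("pics/i2.png")[:,:384,::-1]; i2=cv2.resize(i2,(80,80),interpolation=cv2.INTER_AREA); brass(i2,u-40,v-40)
E
python3 meas.py
```

```text
23.175 [ 0.60218207 -0.03390083  0.15497873] [-5.2 -0.1  8. ] [-0.16  1.08  0.03]
0 [203.5 201.2] 0.024 [204.7 194.2] 0.026 [204.8 193.6] 0.05 [206.1 186.4] 0.07 [207.2 180.2] 0.08 [207.8 177.1] 0.104 [209.1 169.6] 
(199, 167, 16, 32) 339.5 [ 0.09  1.   30.75 43.25]
167 (np.int64(204), np.int64(205)); 169 (np.int64(201), np.int64(205)); 171 (np.int64(200), np.int64(207)); 173 (np.int64(200), np.int64(211)); 175 (np.int64(201), np.int64(211)); 177 (np.int64(200), np.int64(212)); 179 (np.int64(200), np.int64(212)); 181 (np.int64(200), np.int64(212)); 183 (np.int64(200), np.int64(213)); 185 (np.int64(200), np.int64(213)); 187 (np.int64(200), np.int64(213)); 189 (np.int64(199), np.int64(214)); 191 (np.int64(199), np.int64(213)); 193 (np.int64(199), np.int64(213)); 195 (np.int64(200), np.int64(213)); 197 (np.int64(202), np.int64(211)); 
earlier i2
(199, 169, 15, 31) 346.5 [ 0.09  1.   39.53 42.78]
169 (np.int64(204), np.int64(204)); 171 (np.int64(200), np.int64(205)); 173 (np.int64(200), np.int64(210)); 175 (np.int64(200), np.int64(211)); 177 (np.int64(200), np.int64(211)); 179 (np.int64(200), np.int64(212)); 181 (np.int64(199), np.int64(212)); 183 (np.int64(199), np.int64(212)); 185 (np.int64(199), np.int64(212)); 187 (np.int64(199), np.int64(213)); 189 (np.int64(199), np.int64(213)); 191 (np.int64(199), np.int64(213)); 193 (np.int64(199), np.int64(213)); 195 (np.int64(199), np.int64(213)); 197 (np.int64(200), np.int64(212)); 199 (np.int64(202), np.int64(209));
```

carry_out(increments=[[[3,0,-5.5,0],[0,0,0,0]]])

```text
time: 23.42
eef_pos: [0.5992, -0.0333, 0.1604]
eef_rot: [0.149, 3.137, -0.0]
force: [1.5, -0.4, -2.7]
grip_width: 0.479
grasp_force: 12.0
```

carry_out(increments=[[[3,0,0,0],[0,0,0,0]]])

```text
time: 23.68
eef_pos: [0.5961, -0.0329, 0.1599]
eef_rot: [0.148, 3.138, -0.0]
force: [3.2, -1.2, -3.7]
grip_width: 0.476
grasp_force: 12.0
```

carry_out(increments=[[[-1,0,2,0],[-1,0,2,0],[0,0,0,0]]])

```text
time: 24.05
eef_pos: [0.5982, -0.0331, 0.1557]
eef_rot: [-0.148, -3.138, 0.0]
force: [4.1, -1.2, -5.4]
grip_width: 0.475
grasp_force: 12.0
```

carry_out(increments=[[[-1,0,2,0],[-1,0,2,0],[0,0,0,0]]])

```text
time: 24.42
eef_pos: [0.6001, -0.0336, 0.1525]
eef_rot: [-0.149, -3.138, -0.0]
force: [-3.4, -1.1, 10.4]
grip_width: 0.474
grasp_force: 12.0
```

```bash
sed -i '/^print("earlier/,$d' meas.py; cat >> meas.py <<'E'
e=np.cross(a,[0,1,0]);e/=np.linalg.norm(e);f=np.cross(a,e);th=np.linspace(0,6.28,60)
for k in np.arange(0,.036,.004): 
    r=[proj(s,F+k*a+.023*(np.cos(t)*e+np.sin(t)*f))[1] for t in th]; r2=[proj(s,F+(k+.08)*a+.023*(np.cos(t)*e+np.sin(t)*f))[1] for t in th]; print(round(k,3),round(max(r),1),round(min(r2),1),end=" | ")
E
python3 meas.py
```

```text
24.475 [ 0.60006788 -0.03356535  0.15249943] [-3.4 -1.4 10. ] [-0.32  0.7  -0.04]
0 [203.5 201.2] 0.024 [204.7 194.2] 0.026 [204.8 193.6] 0.05 [206.1 186.4] 0.07 [207.2 180.2] 0.08 [207.8 177.1] 0.104 [209.1 169.6] 
(199, 167, 16, 32) 343.0 [ 0.06  1.   31.16 43.42]
167 (np.int64(204), np.int64(205)); 169 (np.int64(201), np.int64(206)); 171 (np.int64(201), np.int64(208)); 173 (np.int64(201), np.int64(212)); 175 (np.int64(201), np.int64(212)); 177 (np.int64(201), np.int64(212)); 179 (np.int64(201), np.int64(212)); 181 (np.int64(200), np.int64(213)); 183 (np.int64(200), np.int64(213)); 185 (np.int64(200), np.int64(213)); 187 (np.int64(200), np.int64(214)); 189 (np.int64(199), np.int64(214)); 191 (np.int64(199), np.int64(213)); 193 (np.int64(199), np.int64(213)); 195 (np.int64(199), np.int64(213)); 197 (np.int64(202), np.int64(212)); 
0.0 205.7 173.1 | 0.004 204.5 171.8 | 0.008 203.3 170.6 | 0.012 202.1 169.3 | 0.016 201.0 168.1 | 0.02 199.8 166.8 | 0.024 198.6 165.6 | 0.028 197.4 164.3 | 0.032 196.2 163.0 |
```

```bash
python3 - <<'E'
from h import *
st,T,w=wrist()
cv2.imwrite("pics/now.png",w["image"][:,60:460,::-1])
o=[]
for f,x0 in(("i1",384),("i2",384),("now",0)):
    im=cv2.imread(f"pics/{f}.png")[205:295,x0+140:x0+250]; o.append(cv2.resize(im,(264,216),interpolation=cv2.INTER_CUBIC))
cv2.imwrite("pics/cmp.png",np.hstack(o))
E
```

```text
(no output)
```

View pics/cmp.png

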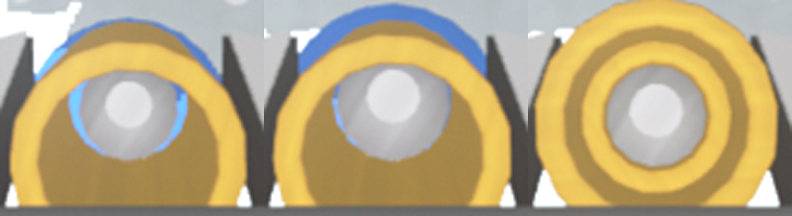

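The comparison settles it. The bushing now on the pin shows an inner ledge (third crop, around (655,120)), so it is the real reject. The first bushing (crops 1 and 2) has a clear bore with the blue flange visible through it, so it had only jammed. I'll put this one in the red tray beside the first, then re-gauge the first.

carry_out(increments=[[[4,0,-7.5,0],[4,0,-7.5,0],[4,0,-7,0],[4,0,-7,0],[0,0,0,0]]])

```text
time: 25.15
eef_pos: [0.5841, -0.0317, 0.1816]
eef_rot: [0.148, 3.137, 0.001]
force: [-0.1, -0.3, -5.4]
grip_width: 0.477
grasp_force: 12.0
```

carry_out(increments=[[[-9,0,-1,0],[-9,0,-1,0],[-9,0,-1,0],[-6,0,-2,0],[0,0,0,0]]])

```text
time: 25.78
eef_pos: [0.6176, -0.0353, 0.186]
eef_rot: [0.149, 3.138, -0.001]
force: [-1.2, -0.6, -6.0]
grip_width: 0.475
grasp_force: 12.0
```

```bash
cat > tilt.py <<'E'
from h import *
st,T,w=wrist(); print(st["time"],st["eef_pos"],np.round(st["force"],1))
def ext(im):
    hsv=cv2.cvtColor(im,cv2.COLOR_RGB2HSV); m=cv2.inRange(hsv,(12,110,40),(32,255,255)); m[292:]=0; m[:,:205]=0; m[:,302:]=0
    x,y,wd,h=cv2.boundingRect(max(cv2.findContours(m,cv2.RETR_EXTERNAL,cv2.CHAIN_APPROX_NONE)[0],key=cv2.contourArea)); return x,y,wd,h
print("now",ext(w["image"]),"upright w2",ext(cv2.imread("pics/w2.png")[:,:,::-1]),"t1",ext(cv2.imread("pics/t1.png")[:,:,::-1]))
# tilt th about grasp, bottom toward tool +x: topmost image row of the lower rim
H=np.array(w["hand_eye"]);
for L in(53,55,57):
  o=[]
  for d in(-12,-8,-4,0,4,8,12):
    th=np.radians(d); ax=np.array([np.sin(th),0,np.cos(th)]); e=np.array([np.cos(th),0,-np.sin(th)])
    p=np.array([0,0,-.002])+L/1000*ax+.023*e
    q=H[:3,:3].T@(p-H[:3,3]); o.append(round(w["cy"]+w["fy"]*q[1]/q[2]))
  print(L,o)
E
python3 tilt.py
```

```text
25.775 [ 0.61755498 -0.03528161  0.18596713] [-1.2 -0.6 -6. ]
now (205, 181, 97, 110) upright w2 (205, 186, 97, 105) t1 (205, 173, 97, 118)
53 [198, 192, 187, 182, 177, 172, 168]
55 [197, 192, 187, 181, 176, 171, 167]
57 [197, 192, 186, 181, 176, 170, 166]
```

carry_out(increments=[[[0,0,-25,0],[0,0,-25,0],[31,44,0,0],[32,44,0,0],[32,44,0,0]]])

```text
time: 26.45
eef_pos: [0.5343, 0.1068, 0.2364]
eef_rot: [0.149, 3.137, 0.001]
force: [1.0, 1.4, -5.2]
grip_width: 0.471
grasp_force: 12.0
```

carry_out(increments=[[[32,44,0,0],[32,44,0,0],[0,0,30,0],[0,0,20,0],[0,0,0,0]]])

```text
time: 27.08
eef_pos: [0.4792, 0.1989, 0.1855]
eef_rot: [-0.149, -3.137, 0.001]
force: [0.6, 0.2, -4.2]
grip_width: 0.477
grasp_force: 12.0
```

```bash
cat > tray.py <<'E'
from h import *
st,T,w=wrist(); print(st["time"],st["eef_pos"],np.round(st["force"],1))
hsv=cv2.cvtColor(w["image"],cv2.COLOR_RGB2HSV)
m=cv2.inRange(hsv,(12,110,40),(32,255,255)); m[292:]=0
for k in cv2.findContours(m,cv2.RETR_EXTERNAL,cv2.CHAIN_APPROX_NONE)[0]:
    if cv2.contourArea(k)>300:
        x,y,wd,h=cv2.boundingRect(k); print("brass",x,y,wd,h, onz(w,x+wd/2-.5,y+h-wd/2-.5,.085), np.linalg.norm(onz(w,x,y+h-wd/2,.085)-onz(w,x+wd,y+h-wd/2,.085)))
for nm,m in(("red",cv2.inRange(hsv,(0,170,60),(6,255,255))|cv2.inRange(hsv,(172,170,60),(180,255,255))),("green",cv2.inRange(hsv,(45,120,50),(80,255,255)))):
    for k in cv2.findContours(m,cv2.RETR_EXTERNAL,cv2.CHAIN_APPROX_NONE)[0]:
        if cv2.contourArea(k)>1500:
            p=cv2.approxPolyDP(cv2.convexHull(k),6,True).reshape(-1,2); print(nm,p.tolist(),[np.round(onz(w,*q,.03)[:2],3).tolist() for q in p])
E
python3 tray.py
```

```text
27.075 [0.47919513 0.19888414 0.18545765] [ 0.6  0.2 -4.2]
brass 203 182 101 109 [0.51671535 0.19477517 0.085     ] 0.08542003351416139
brass 258 113 58 58 [0.43685603 0.22882215 0.085     ] 0.04560340827778364
red [[337, 54], [354, 190], [287, 203], [224, 197], [199, 82]] [[0.369, 0.284], [0.496, 0.297], [0.503, 0.23], [0.491, 0.168], [0.381, 0.158]]
green [[415, 255], [346, 272], [319, 225], [403, 215], [415, 225]] [[0.571, 0.358], [0.584, 0.286], [0.529, 0.26], [0.526, 0.345], [0.538, 0.357]]
```

carry_out(increments=[[[0,-2.5,40,0],[0,0,30,0],[0,0,22,0],[0,0,0,0]]])

```text
time: 27.62
eef_pos: [0.4794, 0.1964, 0.094]
eef_rot: [-0.149, -3.138, 0.001]
force: [0.4, 0.6, -4.4]
grip_width: 0.476
grasp_force: 12.0
```

carry_out(increments=[[[0,0,8,0],[0,0,8,0],[0,0,6,0],[0,0,0,0]]])

```text
time: 28.12
eef_pos: [0.4795, 0.1969, 0.0724]
eef_rot: [0.148, 3.138, 0.001]
force: [-2.8, 0.1, 2.7]
grip_width: 0.478
grasp_force: 12.0
```

carry_out(increments=[[[0,0,5,0],[0,0,3,0],[0,0,2,0],[0,0,0,0]]])

```text
time: 28.62
eef_pos: [0.4786, 0.1966, 0.062]
eef_rot: [-0.148, -3.137, 0.0]
force: [-7.0, -0.8, 2.9]
grip_width: 0.47
grasp_force: 11.9
```

carry_out(increments=[[[3,0,0,0],[0,0,0,0]]])

```text
time: 28.88
eef_pos: [0.4764, 0.197, 0.0621]
eef_rot: [0.148, 3.137, 0.0]
force: [0.8, -0.5, -3.8]
grip_width: 0.474
grasp_force: 12.0
```

```bash
python3 tray.py | grep -v green; python3 tilt.py | grep now
```

```text
28.875 [0.4764236  0.19696454 0.06211344] [ 0.8 -0.5 -3.8]
brass 198 91 199 170 [0.4301626  0.21968158 0.085     ] 0.08410169437915127
red [[399, 23], [414, 241], [336, 254], [197, 197], [169, 68]] [[0.37, 0.285], [0.496, 0.296], [0.501, 0.247], [0.455, 0.165], [0.381, 0.159]]
now (205, 109, 97, 152) upright w2 (205, 186, 97, 105) t1 (205, 173, 97, 118)
```

Clear of the wall again. I'll continue down to the floor.

carry_out(increments=[[[0,0,2,0],[0,0,2,0],[0,0,0,0]]])

```text
time: 29.35
eef_pos: [0.4764, 0.1968, 0.0579]
eef_rot: [0.149, 3.138, -0.0]
force: [0.5, -0.7, -3.3]
grip_width: 0.473
grasp_force: 12.0
```

carry_out(increments=[[[0,0,2,0],[0,0,0,0]]])

```text
time: 29.6
eef_pos: [0.4775, 0.1968, 0.0566]
eef_rot: [0.149, 3.136, 0.001]
force: [3.3, -2.3, 7.9]
grip_width: 0.473
grasp_force: 12.0
```

carry_out(increments=[[[0,0,0,0],[0,0,0,0],[0,0,0,0]]], claw=0.35)

```text
time: 29.98
eef_pos: [0.4762, 0.1969, 0.0559]
eef_rot: [-0.148, -3.138, 0.0]
force: [0.0, 0.4, -0.7]
grip_width: 0.674
grasp_force: 0.1
```

carry_out(increments=[[[0,0,-15,0],[0,0,-30,0],[0,0,-50,0],[0,0,-50,0],[0,0,0,0]]])

```text
time: 30.6
eef_pos: [0.4777, 0.1974, 0.2049]
eef_rot: [0.149, 3.134, 0.006]
force: [0.2, 0.4, -0.8]
grip_width: 0.674
grasp_force: 0.0
```

```bash
python3 tray.py | grep -v green
```

```text
30.6 [0.47770611 0.19740459 0.20491271] [ 0.2  0.4 -0.8]
brass 211 113 102 85 [0.44011477 0.20823657 0.085     ] 0.08644320080427415
red [[333, 58], [349, 186], [230, 208], [203, 84]] [[0.369, 0.284], [0.496, 0.296], [0.508, 0.17], [0.381, 0.158]]
```

```bash
python3 - <<'E'
from h import *
st,T,w=wrist()
print("tube2",onz(w,236.5,172.5,.085), proj(w,(.437,.229,.085)))
hsv=cv2.cvtColor(w["image"],cv2.COLOR_RGB2HSV); m=cv2.inRange(hsv,(12,110,40),(32,255,255))
for c in range(212,314,10):
    r=np.flatnonzero(m[:230,c]); print(c,r.min(),r.max(),end="; ")
m2=m[:,264:]; r=np.flatnonzero(m2[:230].any(1)); print(r.min(),r.max())
P=np.array([.437,.229,.3]); print(T.T@(P-st["eef_pos"])*1000)
E
```

```text
tube2 [0.45877181 0.18463108 0.085     ] (np.float64(286.3551757331816), np.float64(142.14674608594646))
212 160 171; 222 145 187; 232 140 192; 242 140 196; 252 144 199; 262 124 196; 272 116 184; 282 114 168; 292 116 167; 302 120 163; 312 134 148; 114 195
[ 42.36389831  28.0562705  -97.10817348]
```

```bash
cat > asc.py <<'E'
from h import *
import sys
x0,x1,y0,y1=map(int,sys.argv[1:5])
st,T,w=wrist(); hsv=cv2.cvtColor(w["image"],cv2.COLOR_RGB2HSV)
print(st["time"],np.round(st["eef_pos"],4))
for r in range(y0,y1,3):
    print(r,"".join(("B" if v>190 else "b" if v>120 else ",") if 12<=h<=32 and s>110 else "r" if (h<7 or h>172) and s>150 else "." for h,s,v in hsv[r,x0:x1:3]))
E
python3 asc.py 200 350 105 215
```

```text
30.7 [0.4762 0.1971 0.2016]
105 ...rrrrrrrrrrrrrrrrrrrrrrrrrrrrrrrrrrrrrrrrrrrrr..
108 ...rrrrrrrrrrrrrrrrrrrrrrrrrrrrrrrrrrrrrrrrrrrrr..
111 ...rrrrrrrrrrrrrrrrrrrrrrrrrrrrrrrrrrrrrrrrrrrrr..
114 ...rrrrrrrrrrrrrrrrrrrrrrr.rrrrrrrrrrrrrrrrrrrrr..
117 ....rrrrrrrrrrrrrrrrrrr.BbbBBBBBBrrrrrrrrrrrrrrr..
120 ....rrrrrrrrrrrrrrrrrr.bbBBBBBBBBBBrrrrrrrrrrrrr..
123 ....rrrrrrrrrrrrrrrrr.bBBBBB..BbBBBBrrrrrrrrrrrr..
126 ....rrrrrrrrrrrrrrrrrbBBBBrrrrrbbbBBBrrrrrrrrrrrr.
129 ....rrrrrrrrrrrrrrrr.bBBBrrrrrrrbbbBB.rrrrrrrrrrr.
132 .....rrrrrrrrrrrrrrrbBBBrrrrrrrrbbbBBBrrrrrrrrrrr.
135 .....rrrrrrrrrrrrrrrbBB.rrrrrrrrbbbbBBrrrrrrrrrrr.
138 .....rrrrrrrrrrrrrrrbBBrrrrrrrrrbbbbBB.rrrrrrrrrr.
141 .....rrrrr.BBBBBrrrrBBBrrrrrrrrrbbbbBB.rrrrrrrrrr.
144 .....rrrrBBBBBBBBBrrBBBrrrrrrrrrbbbbBB.rrrrrrrrrr.
147 ......rBBBBBBBBBBBB..BBrrrrrrrrbbbbbBB.rrrrrrrrrr.
150 ......BBBBBbbbbbbBBBrBBb.rrrr.bbbbbbBBrrrrrrrrrrrr
153 ......BBBbbbbbbbbbBBBBBBbbbbbbbbbbbBBBrrrrrrrrrrrr
156 .....BBBbbbbbbBBBBbBBbBBbbbbbbbbbbbBBrrrrrrrrrrrrr
159 .....BBbbbbbBBBBBBBBBBBBBbbbbbbbbbBB.rrrrrrrrrrrrr
162 .....BBbbbbBBBbbbbBBBBb
[... 262 characters left out ...]
BBbrrrrr.BBbbbbrrrrrrrrrrrrrrrrrrrrrrrrr
180 .....bBBbbBBbrrrr.BBbbbbbrrrrrrrrrrrrrrrrrrrrrrrrr
183 ......BBBbbBBrrrBBBBbbbbbrrrrrrrrrrrrrrrrrrrrrrrrr
186 .......BBBBBBBBBBBBbbbbbbrrrrrrrrrrrrrrrrrrrrrrrrr
189 ........bBBBBBBBBbbbbbbbrrrrrrrrrrrrrrrrrrrrrrrrrr
192 .........rbBBBBbbbbbbbbbrrrrrrrrrrrrrrrrrrrrrrr...
195 .........rrr.bbbbbbbbbbrrrrrrrrrrrrrrrrrr.........
198 .........rrrrr.bbbbbb.rrrrrrrrrrrrrr..............
201 ..........rrrrrrr..rrrrrrrrrrr....................
204 ..........rrrrrrrrrrrrrrr.........................
207 ..........rrrrrrrrr...............................
210 ..........rrrr....................................
213 ..................................................
```

```bash
python3 - <<'E'
from h import *
st,T,w=wrist()
b=onz(w,252,176,.007);print("bottom",b)
for z in(.06,.075,.085,.1): 
    t=onz(w,236.5,165,z); print(z,t,np.linalg.norm(t-b), "rim diam",np.linalg.norm(onz(w,213,170,z)-onz(w,260,160,z)))
print(T.T@(np.array([.4763,.197,.1])-st["eef_pos"]))
s=snapshot("scene"); hsv=cv2.cvtColor(s["image"],cv2.COLOR_RGB2HSV)
u,v=map(int,proj(s,(.46,.21,.05))); print(u,v)
for r in range(v-32,v+28,2): print(r,"".join(("B" if q>150 else "b") if 12<=h<=32 and t>110 else "r" if (h<7 or h>172) and t>150 else "." for h,t,q in hsv[r,u-36:u+36]))
E
```

```text
bottom [0.47680933 0.19514361 0.007     ]
0.06 [0.45477649 0.18308727 0.06      ] 0.058649821457618885 rim diam 0.04447132458761377
0.075 [0.4524098  0.18408355 0.075     ] 0.07308667582759808 rim diam 0.04226938343954312
0.085 [0.450832   0.18474774 0.085     ] 0.08286673472825129 rim diam 0.04080142267416266
0.1 [0.44846531 0.18574403 0.1       ] 0.09767668975239906 rim diam 0.03859948152609198
[-0.00046184  0.00016007  0.10086944]
304 188
156 ........................................................................
158 ........................................................................
160 ........................................................................
162 ........................................................................
164 ........................................................................
166 ........................................................................
168 ........................................................................
170 .............................rrrrr......................................
172 ............................rrrrrr
[... 955 characters left out ...]
.......
198 ....................rr.bbbbbbbbbbbbbb.r.bbbbbbbbbrrrrrrrrrrrrrrr........
200 ...................rrrrbbbbbbbbbbbbbb.rrrrrrrrrrrrrrrrrrrrrrrrr.........
202 ...................rrrrrrrrrrbbbbbb.rrrrrrrrrrrrrrrrrrrrrrrrrrr.........
204 ...................r..rrrrrrrrrrrrrrrrrrrrrrrrrrrrrrrrrrrrrrrrr.........
206 .....................r.rrrrrrrrrrrrrrrrrrrrrrrrrrrrrrrrrrrrrrr..........
208 ............................rrrrrrrrrrrrrrrrrrrrrrrrrrrrrrrrrr..........
210 ...................................rrrrrrrrrrrrrrrrrrrrrrrrrr...........
212 ...........................................rrrrrrrrrrrrrrrrrr...........
214 ...................................................rrrrrrrrr............
```

The maps show bushing 1 upright at about (286,142) and bushing 2 leaning about 21 degrees towards (-x, -y), wedged against the far wall. I'll turn the hand so the pads close along the lean, which sets it upright, then shift it clear of the wall.

carry_out(increments=[[[0,0,0,10],[0,0,0,10],[0,0,0,10],[0,0,0,10],[0,0,0,10]]], claw=1)

```text
time: 31.48
eef_pos: [0.476, 0.1965, 0.2002]
eef_rot: [-1.469, -2.777, 0.003]
force: [0.4, 0.0, 0.0]
grip_width: 0.999
grasp_force: 0.0
```

carry_out(increments=[[[0,0,0,6],[0,0,30,0],[0,0,0,0]]])

```text
time: 31.85
eef_pos: [0.4752, 0.1961, 0.1693]
eef_rot: [-1.604, -2.7, 0.006]
force: [-0.1, 0.8, -0.3]
grip_width: 1.001
grasp_force: 0.0
```

```bash
python3 - <<'E'
from h import *
st=read_state(); T=R.from_rotvec(st["eef_rot"]).as_matrix(); print(np.round(T,3).tolist(),st["time"],st["eef_pos"],np.round(st["joint_pos"],2))
print(T.T@(np.array([.463,.189,.056])-st["eef_pos"])*1000)
print("from there to final", T.T@(np.array([.4724,.1955,.056])-np.array([.463,.189,.056]))*1000)
E
```

```text
[[-0.478, 0.878, -0.003], [0.878, 0.478, -0.003], [-0.001, -0.004, -1.0]] 31.85 [0.47517988 0.19614874 0.16925908] [-1.22  0.42  0.96  1.96 -0.42  0.97  0.44]
[ -0.32166373 -13.65348268 113.3161587 ]
from there to final [ 1.21420493 11.36368885 -0.04777068]
```

carry_out(increments=[[[0,-13,20,0],[0,0,40,0],[0,0,35,0],[0,0,15,0],[0,0,0,0]]])

```text
time: 32.48
eef_pos: [0.4651, 0.1904, 0.0612]
eef_rot: [-1.605, -2.701, 0.001]
force: [0.4, 0.7, -0.6]
grip_width: 1.002
grasp_force: 0.0
```

carry_out(increments=[[[0,0,0,0],[0,0,0,0],[0,0,0,0],[0,0,0,0],[0,0,0,0]]], claw=-1, grip_force=15)

```text
time: 33.1
eef_pos: [0.4648, 0.1907, 0.0612]
eef_rot: [-1.604, -2.701, -0.0]
force: [-3.3, -0.7, 8.2]
grip_width: 0.639
grasp_force: 13.8
```

carry_out(increments=[[[0,0,0,0],[0,0,0,0]]])

```text
time: 33.35
eef_pos: [0.4648, 0.1906, 0.0612]
eef_rot: [-1.604, -2.701, 0.0]
force: [-3.2, -1.6, 7.8]
grip_width: 0.639
grasp_force: 13.8
```

carry_out(increments=[[[0,0,-4,0],[0,0,-4,0],[0,0,0,0],[0,0,0,0]]])

```text
time: 33.85
eef_pos: [0.465, 0.1906, 0.069]
eef_rot: [1.604, 2.701, 0.0]
force: [1.9, -0.0, -1.8]
grip_width: 0.491
grasp_force: 15.0
```

carry_out(increments=[[[0,0,-5,0],[0,0,0,0]]], grip_force=25)

```text
time: 34.1
eef_pos: [0.4648, 0.1906, 0.0742]
eef_rot: [-1.604, -2.701, 0.0]
force: [0.1, -0.9, -3.6]
grip_width: 0.488
grasp_force: 25.0
```

carry_out(increments=[[[0,8,-3,0],[0,0,0,0],[0,0,4,0],[0,0,4,0],[0,0,0,0]]])

```text
time: 34.72
eef_pos: [0.4716, 0.1943, 0.0685]
eef_rot: [-1.604, -2.701, 0.001]
force: [0.8, -0.4, -4.3]
grip_width: 0.487
grasp_force: 25.0
```

carry_out(increments=[[[0,0,3,0],[0,0,0,0]]])

```text
time: 34.98
eef_pos: [0.4724, 0.1944, 0.0665]
eef_rot: [1.605, 2.7, 0.001]
force: [-1.8, -1.7, 7.5]
grip_width: 0.489
grasp_force: 25.0
```

```bash
python3 asc.py 130 360 60 250
```

```text
34.975 [0.4724 0.1944 0.0665]
60 .....rrrrrrrrrrrrrrrrrrrrrrrrrrrrrrrrrrrrrrrrrrrrrrrrrrrrrrrr................
63 .....rrrrrrrrrrrrrrrrrrrrrrrrrrrrrrrrrrrrrrrrrrrrrrrrrrrrrrrrrr..............
66 .....rrrrrrrrrrrrrrrrrrrrrrrrrrrrrrrrrrrrrrrrrrrrrrrrrrrrrrrrrrrr............
69 ....rrrrrrrrrrrrrrrrrrrrrrrrrrrrrrrrrrrrrrrrrrrrrrrrrrrrrrrrrrrrrrr..........
72 ....rrrrrrrrrrrrrrrrrrrrrrrrrrrrrrrrrrrrrrrrrrrrrrrrrrrrrrrrrrrrrrrrr........
75 ....rrrrrrrrrrrrrrrrrrrrrrrrrrrrrrrrrrrrrrrrrrrrrrrrrrrrrrrrrrrrrrrrrrrr.....
78 ...rrrrrrrrrrrrrrrrrrrrrrrrrrrrrrrrrrrrrrrrrrrrrrrrrrrrrrrrrrrrrrrrrrrrrrr...
81 ...rrrrrrrrrrrrrrrrrrrrrrrrrrrrrrrrrrrrrrrrrrrrrrrrrrrrrrrrrrrrrrrrrrrrrrrrr.
84 ...rrrrrrrrrrrrrrrrrrrrrrrrrrrrrrrrrrrrrrrrrrrrrrrrrrrrrrrrrrrrrrrrrrrrrrrrrr
87 ..rrrrrrrrrrrrrrrrrrrrrrrrrrrrrrrrrrrrrrrrrrrrrrrrrrrrrrrrrrrrrrrrrrrrrrrrrrr
90 ..rrrrrrrrrrrrrrrrrrrrrrrrrrrrrrrrrrrrrrrrrrrrrrrrrrrrrrrrrrrrrrrrrrrrrrrrrrr
93 ..rrrrrrrrrrrrrrrrrrrrrrrrrrrrrrrrrrrrrrrrrrrrrrrrrrrrrrrrrrrrrrrrrrrrrrrrrrr
96 .rrrrrrrrrrrrrrrrrrrrrrrrrrrrrrrrrrrrrrrrrrrrrrrrrrrrrrrrrrrrrrrrrrrrrrrrrrrr
99 .rrrrrrrrrrrrr
[... 3463 characters left out ...]
bbb.rrrrrrrrrbbbbbbbbb......................
228 .........rrrrrrrrrr........,bbbbbbbbbb.rrrrr.bbbbbbbbbb,.....................
231 ............rrrrrr.........bbbbbbbbbbbbbbbbbbbbbbbbbbbbb.....................
234 ...............rrr.........bbbbbbbbbbbbbbbbbbbbbbbbbbbbb.....................
237 ..........................,bbbbbbbbbbbbbbbbbbbbbbbbbbbbbb....................
240 ..........................bbbbbbbbbbbbbbbbbbbbbbbbbbbbbbb....................
243 ..........................bbbbbbbbbbbbbbbbbbbbbbbbbbbbbbb....................
246 .........................,bbbbbbbbbbbbbbbbbbbbbbbbbbbbbbb....................
249 .........................bbbbbbbbbbbbbbbbbbbbbbbbbbbbbbbb,...................
```

carry_out(increments=[[[0,0,0.5,0],[0,0,0,0],[0,0,0,0],[0,0,0,0]]], claw=0.3, grip_force=12)

```text
time: 35.52
eef_pos: [0.4719, 0.1945, 0.0655]
eef_rot: [1.604, 2.701, -0.0]
force: [0.5, 0.3, -0.3]
grip_width: 0.652
grasp_force: 0.0
```

carry_out(increments=[[[0,0,-20,0],[0,0,-40,0],[0,0,-50,0],[0,0,-35,0],[0,0,0,0]]])

```text
time: 36.15
eef_pos: [0.4729, 0.1948, 0.2135]
eef_rot: [1.604, 2.7, 0.007]
force: [0.6, -0.1, 0.5]
grip_width: 0.65
grasp_force: 0.0
```

```bash
python3 asc.py 190 320 100 215
```

```text
36.15 [0.4729 0.1948 0.2135]
100 rrrrrrrrrrrrrrrrrrrrrrrrrrrrrrrrrrrrrrrrrrrr
103 rrrrrrrrrrrrrrrrrrrrrrrrrrrrrrrrrrrrrrrrrrrr
106 rrrrrrrrrrrrrrrrrrrrrrrrrrrrrrrrrrrrrrrrrrrr
109 rrrrrrrrrrrr.bbBbbb.rrrrrrrrrrrrrrrrrrrrrrr.
112 rrrrrrrrrrrbBbbbbbBbbrrrrrrrrrrrrrrrrrrrrrr.
115 rrrrrrrrr.bbbbbr.bbbbbrrrrrrrrrrrrrrrrrrrrr.
118 rrrrrrrrrbbbbrrrrrrbbbbrrrrrrrrrrrrrrrrrrr..
121 rrrrrrrrbbbb.rrrrrrr.bb.rrrrrrrrrrrrrrrrrr..
124 rrrrrrrrbbbbrrrrrrrrrbbbrrrrrrrrrrrrrrrrr...
127 rrrrrrr.bbbbrrrrrrrrrrbbrrrrrrrrrrrrrrrrr...
130 rrrrrrrbbbbbrrrrrrrrrrbb.rrrrrrrrrrrrrrr....
133 rrrrrrrbbbbbrrrrrrrrrrbbbrrrrrrrrrrrrrrr....
136 rrrrrrrbbbbb.rrrrrrrr.bb.rrrrrrrrrrrrrr.....
139 rrrrrrrbbbbbbrrrrrrrrbbb.rrrrrrrrrrrrrr.....
142 rrrrrrr.bbbbbbrrrrrrbbbbrrrrrrrrrrrrrr......
145 rrrrrrrrbBbbbbbbbbbbbbbbrrrrrrrrrrrrrr......
148 rrrrrrrr.bBbbbbbbbbbbbbrrrrrrrrrrrrrr.......
151 rrrrrrrrrbbBbbbbbbbbbbb.rrrrrrrrrrrrr.......
154 rrrrrrrrrr.bBBbbbbBBbbbbbrrrrrrrrrrr........
157 rrrrrrrrrrr.bbBBbbbbbbbbbbrrrrrrrrrr........
160 rrrrrrrrrrrrrr.bbbbbbbbbbbbrrrrrrrrr........
163 rrrrrrrrrrrrrrrbbbBBBBBBbbbrrrrrrrr.........
166 rrrrrrrrrrrrrrbbBBbbbbbbbbbbrrrrrrr.........
169 rrrrrrrrrrrrrrbBbbrrrrr.bbbbrrrrrr..........
172 rrrrrrrrrrrrrrbbb.rrrrrrbbbb.rrrrr..........
175 rrrrrrrrrrrrrBbbbrrrrrrrrbbbbrrrr...........
178 rrrrrrrrrrrrrbbbBrrrrrrrrbbbbrrrr...........
181 ..rrrrrrrrrrrbbbBbrrrrrrbbbbbrrr............
184 .....rrrrrrr.bbbbBb.rrbbbbbbb.rr............
187 .......rrrrrrbbbbBbbbbbBBbbbbrr.............
190 ..........rrrbbbbbBBBBBBBbbbbrr.............
193 ............rbbbbbbbbbbbbbbbbr..............
196 ..............BBbbbbbbbbbbbbrr..............
199 ..............BBBbbbbbbbbbbbrr..............
202 ...............BBBBbbbbBBBbrr...............
205 ................BBBBBBBBBBrrr...............
208 ..................BBBBBBrrrr................
211 ...........................r................
214 ............................................
```

Both bushings now stand upright in the red tray. Bushing 1's rim is at about (237,134) and bushing 2's at about (253,183). Next I'll fetch bushing 1 for re-gauging.

carry_out(increments=[[[47,-15,0,0],[0,0,40,0],[0,0,0,0]]], claw=0.6)

```text
time: 36.58
eef_pos: [0.4347, 0.2278, 0.1687]
eef_rot: [-1.603, -2.701, 0.007]
force: [-0.2, -1.0, 1.2]
grip_width: 0.799
grasp_force: 0.0
```

```bash
python3 - <<'E'
from h import *
st,T,w=wrist(); print(st["time"],st["eef_pos"])
print("expected rim",np.round(proj(w,(.437,.229,.085))))
hsv=cv2.cvtColor(w["image"],cv2.COLOR_RGB2HSV); m=cv2.inRange(hsv,(12,110,40),(32,255,255)); m[300:]=0;m[:,:150]=0;m[:,350:]=0
r=np.flatnonzero(m[:260].any(1)); print("top row",r.min())
for y in range(r.min(),260,8):
    c=np.flatnonzero(m[y]); print(y,c.min() if len(c) else 0,c.max() if len(c) else 0,end="; ")
print(T.T@(np.array([.437,.229,.059])-st["eef_pos"])*1000)
E
```

```text
36.575 [0.43468098 0.22784778 0.16872206]
expected rim [258. 201.]
top row 158
158 252 263; 166 241 275; 174 237 279; 182 235 282; 190 232 285; 198 230 287; 206 231 287; 214 233 290; 222 240 293; 230 249 295; 238 248 330; 246 247 301; 254 247 303; [7.11445115e-02 3.07699304e+00 1.09709449e+02]
```

carry_out(increments=[[[0,3,30,0],[0,0,40,0],[0,0,30,0],[0,0,9,0],[0,0,0,0]]])

```text
time: 37.25
eef_pos: [0.4397, 0.2296, 0.0623]
eef_rot: [1.606, 2.7, 0.0]
force: [0.7, -0.1, -0.1]
grip_width: 0.8
grasp_force: 0.0
```

carry_out(increments=[[[0,0,0,0],[0,0,0,0],[0,0,0,0],[0,0,0,0],[0,0,0,0]]], claw=-1, grip_force=15)

```text
time: 37.88
eef_pos: [0.4388, 0.23, 0.0617]
eef_rot: [-1.604, -2.701, -0.0]
force: [-3.7, -1.3, 9.4]
grip_width: 0.495
grasp_force: 15.0
```

carry_out(increments=[[[0,0,-25,0],[0,0,-40,0],[0,0,-50,0],[0,0,-50,0],[0,0,-30,0]]])

```text
time: 38.5
eef_pos: [0.439, 0.23, 0.2583]
eef_rot: [1.605, 2.701, 0.002]
force: [0.5, 1.1, -5.8]
grip_width: 0.497
grasp_force: 15.0
```

carry_out(increments=[[[0,0,0,-10],[0,0,0,-10],[0,0,0,-10],[0,0,0,-10],[0,0,0,-10]]])

```text
time: 39.12
eef_pos: [0.4386, 0.2298, 0.2562]
eef_rot: [-0.304, -3.126, 0.001]
force: [-0.3, 0.1, -4.1]
grip_width: 0.494
grasp_force: 15.0
```

carry_out(increments=[[[0,0,0,-6],[0,0,0,0]]])

```text
time: 39.38
eef_pos: [0.4387, 0.2298, 0.2562]
eef_rot: [-0.15, -3.137, 0.0]
force: [0.3, -0.5, -5.5]
grip_width: 0.493
grasp_force: 15.0
```

carry_out(increments=[[[-40.5,-49.5,0,0],[-40.5,-49.5,0,0],[-40.5,-49.5,0,0],[-40.5,-49.5,0,0],[-40.5,-49,0,0]]], grip_force=11)

```text
time: 40.0
eef_pos: [0.6142, -0.0306, 0.2561]
eef_rot: [-0.152, -3.137, 0.0]
force: [-0.2, 1.9, -2.8]
grip_width: 0.495
grasp_force: 11.0
```

carry_out(increments=[[[0,0,25,0],[0,0,20,0],[0,0,0,0],[0,0,0,0]]])

```text
time: 40.5
eef_pos: [0.6135, -0.0284, 0.2122]
eef_rot: [0.147, 3.137, 0.0]
force: [0.0, 0.6, -4.1]
grip_width: 0.495
grasp_force: 11.0
```

carry_out(increments=[[[-3,-7,0,0],[0,0,0,0],[0,0,10,0],[0,0,8,0],[0,0,0,0]]])

```text
time: 41.12
eef_pos: [0.6152, -0.0364, 0.1925]
eef_rot: [-0.148, -3.137, 0.0]
force: [-0.3, 0.4, -4.5]
grip_width: 0.499
grasp_force: 11.0
```

carry_out(increments=[[[0,0,7,0],[0,0,0,0],[5,0,1,0],[5,0,1,0],[0,0,0,0]]])

```text
time: 41.75
eef_pos: [0.6055, -0.0355, 0.1847]
eef_rot: [0.149, 3.138, 0.0]
force: [0.8, -0.8, -4.5]
grip_width: 0.495
grasp_force: 11.0
```

carry_out(increments=[[[5,0,1,0],[5,0,1,0],[5,0,1,0],[4,0,1,0],[0,0,0,0]]])

```text
time: 42.38
eef_pos: [0.5864, -0.0337, 0.1805]
eef_rot: [-0.148, -3.138, -0.0]
force: [1.0, -0.3, -2.1]
grip_width: 0.498
grasp_force: 11.0
```

carry_out(increments=[[[-1.5,0.5,4.5,0],[-2,0,4.5,0],[-2,0,4,0],[-2,0,4,0],[0,0,0,0]]])

```text
time: 43.0
eef_pos: [0.5944, -0.0341, 0.1631]
eef_rot: [-0.149, -3.138, 0.001]
force: [3.6, 0.1, -4.8]
grip_width: 0.495
grasp_force: 11.0
```

carry_out(increments=[[[-1,0,2,0],[-1,0,2,0],[-1,0,2,0],[0,0,0,0]]])

```text
time: 43.5
eef_pos: [0.5974, -0.0343, 0.1573]
eef_rot: [0.148, 3.138, -0.0]
force: [3.5, -0.5, -3.7]
grip_width: 0.494
grasp_force: 11.0
```

```bash
python3 asc.py 190 310 200 292; python3 meas.py | tail -4 | cut -c1-200
```

```text
43.5 [ 0.5974 -0.0343  0.1573]
200 ........................................
203 ........................................
206 ....................BBB.................
209 ................BBBBBBBBBBB.............
212 ..............BBBBBBBBBBBBBBB...........
215 ............BBBBBBBBBBBBBBBBBBB.........
218 ...........BBBBBBBBbbbbbBBBBBBBB........
221 ..........BBBBBBbbbbbbbbbbbBBBBBB.......
224 .........BBBBBbbbbbbbbbbbbbbBBBBBB......
227 ........BBBBBbbbbbb.....bbbbbbBBBBB.....
230 .......bBBBBbbbbb.........bbbbbBBBBb....
233 .......BBBBbbbbb...........bbbbBBBBB....
236 .......BBBBbbbb.............bbbbBBBBb...
239 ......BBBBbbbb...............bbbbBBBB...
242 ......BBBBbbbb...............bbbbBBBB...
245 .....bBBBBbbb.................bbbBBBB...
248 .....bBBBbbbb.................bbbBBBBb..
251 .....bBBBbbbb.................bbbbBBBB..
254 .....bBBBbbbb.................bbbbBBBB..
257 .....bBBBbbbb.................bbbbBBBb..
260 .....bBBBbbbbb...............bbbbBBBB...
263 .....bBBBBbbbb...............bbbbBBBB...
266 ......BBBBbbbbb..............bbbbBBBB...
269 ......BBBBbbbbb.............bb
[... 204 characters left out ...]
BBBBBbbbbbbbbbbbbbbbBBBBB......
287 ..........BBBBBBbbbbbbbbbbbBBBBBB.......
290 ...........BBBBBBb.......bBBBBBB........
0 [203.5 201.2] 0.024 [204.7 194.2] 0.026 [204.8 193.6] 0.05 [206.1 186.4] 0.07 [207.2 180.2] 0.08 [207.8 177.1] 0.104 [209.1 169.6] 
(199, 167, 16, 32) 368.0 [2.000e-02 1.000e+00 3.139e+01 4.341e+01]
167 (np.int64(205), np.int64(205)); 169 (np.int64(201), np.int64(208)); 171 (np.int64(201), np.int64(212)); 173 (np.int64(201), np.int64(212)); 175 (np.int64(201), np.int64(212)); 177 (np.int64(201), 
0.0 205.7 173.1 | 0.004 204.5 171.8 | 0.008 203.3 170.6 | 0.012 202.1 169.3 | 0.016 201.0 168.1 | 0.02 199.8 166.8 | 0.024 198.6 165.6 | 0.028 197.4 164.3 | 0.032 196.2 163.0 |
```

No ledge in this bore, and it slides freely. Continuing down.

carry_out(increments=[[[-2.5,0,3.5,0],[-2,0,3.5,0],[-1,0,2,0],[0,0,0,0]]])

```text
time: 44.1
eef_pos: [0.6028, -0.0348, 0.1482]
eef_rot: [-0.149, -3.138, 0.0]
force: [3.0, -0.3, -4.8]
grip_width: 0.498
grasp_force: 11.0
```

carry_out(increments=[[[-1.5,0,3,0],[-1.5,0,3,0],[-1,0,2,0],[0,0,0,0]]])

```text
time: 44.6
eef_pos: [0.6068, -0.0352, 0.1403]
eef_rot: [0.148, 3.138, -0.0]
force: [2.9, 0.6, -4.5]
grip_width: 0.491
grasp_force: 11.0
```

carry_out(increments=[[[-1,0,2,0],[-1,0,2,0],[-0.5,0,1,0],[0,0,0,0]]])

```text
time: 45.1
eef_pos: [0.6082, -0.0352, 0.1356]
eef_rot: [-0.149, -3.136, -0.001]
force: [-9.3, 2.4, 7.9]
grip_width: 0.495
grasp_force: 11.0
```

carry_out(increments=[[[-0.5,0,1,0],[-0.5,0,1,0],[0,0,0,0]]])

```text
time: 45.48
eef_pos: [0.6093, -0.0352, 0.1336]
eef_rot: [-0.148, -3.136, -0.002]
force: [-10.4, 3.2, 8.4]
grip_width: 0.493
grasp_force: 11.0
```

```bash
python3 meas.py | grep -v "^0 \[" | cut -c1-900
```

```text
45.525 [ 0.60925659 -0.03521371  0.13366825] [-11.4   3.3   9.4] [ 0.67  2.3  -0.06]
(198, 174, 16, 31) 321.5 [ 0.06  1.   30.19 50.29]
174 (np.int64(204), np.int64(204)); 176 (np.int64(201), np.int64(204)); 178 (np.int64(201), np.int64(206)); 180 (np.int64(200), np.int64(210)); 182 (np.int64(200), np.int64(211)); 184 (np.int64(200), np.int64(211)); 186 (np.int64(200), np.int64(211)); 188 (np.int64(200), np.int64(212)); 190 (np.int64(199), np.int64(212)); 192 (np.int64(199), np.int64(212)); 194 (np.int64(199), np.int64(213)); 196 (np.int64(198), np.int64(213)); 198 (np.int64(198), np.int64(212)); 200 (np.int64(198), np.int64(212)); 202 (np.int64(199), np.int64(211)); 204 (np.int64(202), np.int64(209)); 
0.0 205.7 173.1 | 0.004 204.5 171.8 | 0.008 203.3 170.6 | 0.012 202.1 169.3 | 0.016 201.0 168.1 | 0.02 199.8 166.8 | 0.024 198.6 165.6 | 0.028 197.4 164.3 | 0.032 196.2 163.0 |
```

Fully home: the bushing's bottom edge is at row 205, which matches 0 mm from the flange, so it's good. I'll withdraw it and right it.

carry_out(increments=[[[3,0,-6,0],[6,0,-11,0],[6,0,-11,0],[6,0,-11,0],[6,0,-11.5,0]]])

```text
time: 46.15
eef_pos: [0.5829, -0.0329, 0.1849]
eef_rot: [0.149, 3.138, 0.0]
force: [-0.3, -0.8, -5.6]
grip_width: 0.493
grasp_force: 11.0
```

carry_out(increments=[[[0,0,0,0],[-9,0,-1,0],[-9,0,-1,0],[-9,0,-1,0],[0,0,0,0]]])

```text
time: 46.78
eef_pos: [0.6108, -0.0357, 0.1866]
eef_rot: [-0.149, -3.138, 0.001]
force: [0.4, -0.7, -5.4]
grip_width: 0.499
grasp_force: 11.0
```

```bash
python3 tilt.py
```

```text
46.775 [ 0.61084087 -0.03574076  0.18662338] [ 0.4 -0.7 -5.4]
now (205, 189, 97, 102) upright w2 (205, 186, 97, 105) t1 (205, 173, 97, 118)
53 [198, 192, 187, 182, 177, 172, 168]
55 [197, 192, 187, 181, 176, 171, 167]
57 [197, 192, 186, 181, 176, 170, 166]
```

carry_out(increments=[[[-2,0,0,0],[0,0,-25,0],[0,0,-30,0],[6,45,0,0],[6,45,0,0]]])

```text
time: 47.45
eef_pos: [0.6089, 0.0559, 0.2426]
eef_rot: [0.15, 3.137, 0.001]
force: [1.2, -0.2, -4.7]
grip_width: 0.494
grasp_force: 11.0
```

carry_out(increments=[[[6,48,0,0],[6,48,0,0],[6,48,0,0],[6,48,0,0],[4,48,0,0]]])

```text
time: 48.08
eef_pos: [0.6034, 0.2984, 0.2422]
eef_rot: [0.148, 3.138, 0.001]
force: [0.8, 0.0, -4.4]
grip_width: 0.496
grasp_force: 11.0
```

carry_out(increments=[[[0,0,30,0],[0,0,0,0]]])

```text
time: 48.32
eef_pos: [0.6026, 0.2964, 0.2103]
eef_rot: [-0.148, -3.136, 0.003]
force: [-0.3, -0.8, -4.2]
grip_width: 0.498
grasp_force: 11.0
```

```bash
python3 tray.py; python3 tilt.py | grep now
```

```text
48.325 [0.6026195  0.29642529 0.21030968] [-0.3 -0.8 -4.2]
brass 204 188 99 103 [0.6509408  0.29110339 0.085     ] 0.09169810409674668
brass 87 12 77 68 [0.47019762 0.20472832 0.085     ] 0.06206031055393423
red [[232, 0], [245, 76], [118, 97], [92, 0]] [[0.432, 0.292], [0.501, 0.297], [0.508, 0.169], [0.42, 0.162]]
green [[308, 109], [317, 221], [197, 219], [183, 124]] [[0.538, 0.357], [0.657, 0.36], [0.642, 0.231], [0.541, 0.23]]
now (205, 188, 97, 103) upright w2 (205, 186, 97, 105) t1 (205, 173, 97, 118)
```

carry_out(increments=[[[-1,-1,40,0],[0,0,50,0],[0,0,35,0],[0,0,15,0],[0,0,0,0]]])

```text
time: 49.05
eef_pos: [0.605, 0.2952, 0.0727]
eef_rot: [0.149, 3.138, 0.0]
force: [0.0, 0.3, -4.2]
grip_width: 0.494
grasp_force: 11.0
```

carry_out(increments=[[[0,0,4,0],[0,0,2,0],[0,0,1,0],[0,0,0,0]]])

```text
time: 49.55
eef_pos: [0.605, 0.2957, 0.0658]
eef_rot: [0.148, 3.137, 0.001]
force: [-0.6, 0.3, 2.3]
grip_width: 0.493
grasp_force: 11.0
```

carry_out(increments=[[[0,0,1,0],[0,0,0,0]]])

```text
time: 49.8
eef_pos: [0.6056, 0.2956, 0.0653]
eef_rot: [0.149, 3.136, 0.001]
force: [1.5, -0.0, 9.9]
grip_width: 0.498
grasp_force: 11.0
```

carry_out(increments=[[[0,0,0,0],[0,0,0,0],[0,0,0,0],[0,0,0,0]]], claw=0.4)

```text
time: 50.3
eef_pos: [0.6044, 0.2955, 0.0639]
eef_rot: [-0.148, -3.138, 0.0]
force: [0.3, 0.0, 0.3]
grip_width: 0.703
grasp_force: 0.0
```

carry_out(increments=[[[0,0,-20,0],[0,0,-40,0],[0,0,-50,0],[0,0,-40,0],[0,0,0,0]]])

```text
time: 50.92
eef_pos: [0.6058, 0.2956, 0.2184]
eef_rot: [0.149, 3.133, 0.005]
force: [0.3, -0.2, -0.9]
grip_width: 0.702
grasp_force: 0.0
```

```bash
python3 asc.py 60 320 0 230
```

```text
50.925 [0.6058 0.2956 0.2184]
0 ............rrrrrrrrrrrrrrrrrrrrrrrrrrrrrrrrrrrrrrrrrrrrrr.............................
3 ............rrrrrrrrrrrrrrrrrrrrrrrrrrrrrrrrrrrrrrrrrrrrrr.............................
6 ............rrrrrrrrrrrrrrrrrrrrrrrrrrrrrrrrrrrrrrrrrrrrrrr............................
9 .............rrr.BBBBrrrrrrrrrrrrrrrrrrrrrrrrrrrrrrrrrrrrrr............................
12 .............rBBBBBBBBBrrrrrrrrrrrrrrrrrrrrrrrrrrrrrrrrrrrr............................
15 .............BBBBBBBBBBBBrrrrrrrrrrrrrrrrrrrrrrrrrrrrrrrrrr............................
18 ............BBBBb,,,bbBBBBrrrrrrrrrrrrrrrrrrrrrrrrrrrrrrrrr............................
21 ............BBBbb,,,,bbBBBBrrrrrrrrrrrrrrrrrrrrrrrrrrrrrrrr............................
24 ...........BBB,bbb,,b,bbBBBb.rrrrrrrrrrrrrrrrrrrrrrrrrrrrrrr...........................
27 ...........BBb,,,bbb,bBBBBBBbbrrrrrrrrrrrrrrrrrrrrrrrrrrrrrr...........................
30 ...........BB,,,,,bbbBBBBBBBbbbrrrrrrrrrrrrrrrrrrrrrrrrrrrrr...........................
33 ..........BBB,b,,,bbBBBbbBBBBbbb.rrrrrrrrrrrrrrrrrrrrrrrrrrr..........
[... 5275 characters left out ...]
............................bBbbbbbbbbb.................
210 .............................................................bBBBBbbb..................
213 ...............................................................Bbb.....................
216 .......................................................................................
219 .......................................................................................
222 .......................................................................................
225 .......................................................................................
228 .......................................................................................
```

```bash
python3 - <<'E'
from h import *
st,T,w=wrist()
for n,(x,y) in(("t2",(.472,.195)),("t1",(.605,.2955))):
    for z in(.085,.005):
        p=np.array([proj(w,(x+.023*np.cos(a),y+.023*np.sin(a),z)) for a in np.linspace(0,6.28,40)]); print(n,z,np.round(p.min(0)),np.round(p.max(0)))
E
```

```text
t2 0.085 [87. 11.] [144.  72.]
t2 0.005 [124.  33.] [168.  80.]
t1 0.085 [228. 163.] [278. 212.]
t1 0.005 [233. 152.] [273. 191.]
```

Both bushings match upright projections: reject in the near red tray, good one in green, with the gripper clear. Handing in.

```bash
python3 -c "
from workcell import *
print(sign_off())"
```

```text
the job is handed in; nothing more can be done
None
```

I handed the job in at about 51 s: the good bushing stands upright in the green tray and the reject upright in the near red tray. The order wasn't clean, because the good bushing jammed on its first check and sat in the red tray until I re-gauged it, and the reject leaned there until I stood it up.

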